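# Sort brake rollers from lining slats on the tipping board, bin and stack them

## Robot

A 6-joint arm with a two-finger parallel gripper is mounted at the origin on the work surface. World frame = base frame: x ahead of the robot, y to its left, z up, the work surface at z = 0. Lengths are in m, angles in rad, forces in N, time in s.
With the tool pointing down it reaches from about 0.275 to 0.775 m from the base axis. Payload 14.6 kg.
Tool frame: the origin (TCP) lies at the very end of the fingers, on their centre line; the grasp point (between the pads) lies 19 mm behind it (bot.hold_point_z is the distance from the TCP to the grasp point, in m); z points along the fingers, y is the line along which they close (so a half turn about z gives the same grasp; the last joint's range is limited). The gripper opens to 85 mm and grips with 20 to 120 N. Pads are 22 mm wide; open, the fingers measure 114 mm over their backs; the gripper's body (76 mm by 85 mm) begins 54 mm behind the grasp point. The pads swing forward as they close: fully open they stand 13 mm farther back than shut.
Start: joints at [-1.36, 0.263, -0.048, 1.259, 0, 1.415], TCP at [0.188, -0.49, 0.231] pointing down, gripper open.
Joint ranges: [-2.65, 2.65], [-0.89, 1.7], [-1.18, 1.37], [-2.13, 2.11], [-1.35, 1.29], [-3.14, 3.14]. Speed limits (rad/s): [1.89, 1.89, 2.57, 2.79, 3.14, 3.14].

## Interface

Orientations are given as a unit quaternion [w, x, y, z].
In Python, from cell import sensors, vision, bot gives the robot as it stands.
- The arm moves only by the tool send_rows, never from a script. Its argument "series" is a list of rows, each a list of 7 numbers: the turn, a rotation vector about the tool's x, y, z scaled (see below), then the shift along the tool's x, y, z scaled (see below), then the closure, from 0 (fully open) to 1 (shut). A call has 1 to 8 rows; each row is the pose to reach, as a shift and turn from the pose commanded when the call began, along the tool's axes at that moment, turning the shorter way round; what a row does not reach only later rows make up. The controller multiplies each number of a shift by 0.75 m and each number of a turn by pi rad. A row lasts 1/12 s, in which the tool goes at most 41.7 mm and 7.16 degrees, less where a joint would pass 70% of its speed; a pose out of reach is approached as far as the arm can. A call with a number of a shift or a turn outside -1 to 1 is refused whole. A call with a gripper value outside its range is refused whole. The fingers move at their own pace and stop on an object; "squeeze" is the grip in N (left out, the last holds). Time passes only in rows, so rows that repeat a pose let the fingers close. It gives the time, the measured TCP pose, the force, the opening and the grip force at its end, in the units of the state.
- sensors.get_state(): the state, without advancing time (a new reading comes with each control period).
- vision.capture(name): name is "scene" or "top"; returns the picture (420x560x3 uint8, red, green, blue); there is no depth.
- vision.get_calibration(name): a dict with "fx", "fy", "cx", "cy" (pixels), "R" (3x3) and "t" (3): a world point X has camera coordinates R X + t. Camera axes: x right, y down, z forward; pixel columns grow to the right and rows downward; lengths in m; the calibration is good to about 2 mm. A picture is of the moment at which its call begins. get_calibration takes no time and is no camera call.
- bot.close_job(): hands the job in; it is judged then, once.
The state is a dict: "clock": time; "q": joint angles; "qvel": joint speeds; "tau": joint torques, N m; "tool_pos": TCP position; "ee_rot": TCP orientation; "contact_force": force on the tool from outside, world axes, zero at the start; "torque": the same for the moment, N m; "gripper_width": opening from 0.0 (shut) to 1.0 (fully open); "finger_force": force on a finger pad.
Only numpy, scipy, OpenCV 4.12 (cv2) and the standard library are available. Lean on these libraries where they do the work, as an engineer would, in place of code of your own. Each camera call takes 0.05 s, during which the arm holds its last target. There are 200 camera calls.

## Task

Lift the tipping board by its handle and hold it tilted until all the steel rollers have rolled off into the catch trough while the flat lining slats stay on the board, then lower the board until it is fully down. Then move every roller from the trough into the blue bin, and stack all the slats as a crosswise tower on the wooden plate: the first two flat on the two marked outlines, each further layer of two the same distance apart but lying across the layer below, and an odd last slat in either place of the top layer. Leave the drum, spanner and tin where they are.

Things in the scene. Friction and masses are not known exactly. Their poses are not given: they have to be found in the camera images.
- sorter: Fixed sorting fixture: tipping board beside a catch trough. Origin on the bench under the middle of the hinge; x along the hinge, +y from the hinge along the board to the handle, z up. The plywood board, when down, is level: x -150 to 150 mm, y 0 (hinge edge, open, no lip) to 270, upper face at z = 43; 6 mm walls on both sides and the back stand 4 mm above that face.
- trough_mid (a point): Middle of the trough's lowest line (sorter x = 0, y = -52, z = 6 mm). Trough inside: sorter x -150 to 150, y -100 to -4. Its floor is a V along x rising 13 degrees to either side (z = 17 at the edges): rollers settle on the low line, lying along x, centre about z = 22. Walls 5 mm thick, 50 mm high (33 mm on the hinge side).
- board (a joint): Angle of the tipping board in rad: 0 = down and level, grows as the handle end is lifted, stop at 0.6. Damped hinge (1.5 N m s/rad); it sinks back by its own weight (0.8 kg) when let go. Rollers roll by themselves from 0.16 rad at most; the slats may slide from about 0.45 rad.
- board_handle (a point): Middle of the board's handle: a round black bar, 14 mm thick, 110 mm long, parallel to the hinge (sorter x), at sorter y = 305, z = 80 mm when the board is down: 33 mm above the back wall's top, 29 mm behind its outer face. It turns with the board about the hinge line.
- board_hinge (a point): Middle of the hinge line (sorter y = 0, z = 35 mm); the hinge axis is the sorter's x axis.
- bin: Blue open bin, fixed, 200 x 150 x 50 mm high, walls and floor 5 mm; origin at the centre of its underside, x along the 200 mm side.
- plate: Fixed wooden stacking plate, 160 x 160 x 12 mm; origin at the centre of its underside. Two black outlines, one slat each, lie along its x axis, centred at x = 0, y = +34 and -34 mm: the bottom layer. Second layer: along y, centred at y = 0, x = +34 and -34 mm. Third: over the first. Slat centres of the three layers are at z = 20, 36 and 52 mm.
- slat0: Flat brake-lining slat, 100 x 26 x 16 mm, brown-grey with two rivets, about 0.1 kg; origin at its centre, x along its length, z through its thickness. Starts flat on the upper part of the board; may be absent.
- slat1: Flat brake-lining slat, 100 x 26 x 16 mm, brown-grey with two rivets, about 0.1 kg; origin at its centre, x along its length, z through its thickness. Starts flat on the upper part of the board; may be absent.
- slat2: Flat brake-lining slat, 100 x 26 x 16 mm, brown-grey with two rivets, about 0.1 kg; origin at its centre, x along its length, z through its thickness. Starts flat on the upper part of the board; may be absent.
- slat3: Flat brake-lining slat, 100 x 26 x 16 mm, brown-grey with two rivets, about 0.1 kg; origin at its centre, x along its length, z through its thickness. Starts flat on the upper part of the board; may be absent.
- slat4: Flat brake-lining slat, 100 x 26 x 16 mm, brown-grey with two rivets, about 0.1 kg; origin at its centre, x along its length, z through its thickness. Starts flat on the upper part of the board; may be absent.
- slat5: Flat brake-lining slat, 100 x 26 x 16 mm, brown-grey with two rivets, about 0.1 kg; origin at its centre, x along its length, z through its thickness. Starts flat on the upper part of the board; may be absent.
- roller0: Steel brake roller, a cylinder 32 mm in diameter and 60 mm long with a dark bore, about 0.22 kg; origin at its centre, x along its axis (y and z turn as it rolls). Starts lying across the slope on the lower part of the board; may be absent.
- roller1: Steel brake roller, a cylinder 32 mm in diameter and 60 mm long with a dark bore, about 0.22 kg; origin at its centre, x along its axis (y and z turn as it rolls). Starts lying across the slope on the lower part of the board; may be absent.
- roller2: Steel brake roller, a cylinder 32 mm in diameter and 60 mm long with a dark bore, about 0.22 kg; origin at its centre, x along its axis (y and z turn as it rolls). Starts lying across the slope on the lower part of the board; may be absent.
- drum: Bystander: dark steel brake drum, 150 mm across, 55 mm high; origin at the centre of its underside. Leave it alone.
- spanner: Bystander: steel spanner lying on the bench; origin under its middle. Leave it alone.
- tin: Bystander: aluminium tin, 66 mm across, 90 mm high; origin at the centre of its underside. Leave it alone.
Not all that is in view belongs to the job. Leave any red or turquoise look-alike of the slat3 alone. Leave any green look-alike of the slat4 alone.

How it is judged:
On the way, in this order (a step that is already met when the one before it is completed fails the run):
1. the board is tilted (over 0.1 rad), all rollers lie in the trough and the slats have stayed on the board's side of the hinge (value of joint board above 0.1 rad and x of roller0 in the frame of sorter between -0.15 and 0.15 m and y of roller0 in the frame of sorter between -0.1 and 0 m and z of each of roller0, roller1, roller2 in the frame of sorter below 0.048 m and x of roller1 in the frame of sorter between -0.15 and 0.15 m and y of roller1 in the frame of sorter between -0.1 and 0 m and x of roller2 in the frame of sorter between -0.15 and 0.15 m and y of roller2 in the frame of sorter between -0.1 and 0 m and y of slat0 in the frame of sorter between 0.02 and 0.29 m and x of slat0 in the frame of sorter between -0.18 and 0.18 m and y of slat1 in the frame of sorter between 0.02 and 0.29 m and x of slat1 in the frame of sorter between -0.18 and 0.18 m and y of slat2 in the frame of sorter between 0.02 and 0.29 m and x of slat2 in the frame of sorter between -0.18 and 0.18 m and y of slat3 in the frame of sorter between 0.02 and 0.29 m and x of slat3 in the frame of sorter between -0.18 and 0.18 m and y of slat4 in the frame of sorter between 0.02 and 0.29 m and x of slat4 in the frame of sorter between -0.18 and 0.18 m and y of slat5 in the frame of sorter between 0.02 and 0.29 m and x of slat5 in the frame of sorter between -0.18 and 0.18 m), for 0.2 s.
2. the board is fully down again (under 0.04 rad), the rollers still in the trough (value of joint board below 0.04 rad and x of roller0 in the frame of sorter between -0.15 and 0.15 m and y of roller0 in the frame of sorter between -0.1 and 0 m and z of each of roller0, roller1, roller2 in the frame of sorter below 0.048 m and x of roller1 in the frame of sorter between -0.15 and 0.15 m and y of roller1 in the frame of sorter between -0.1 and 0 m and x of roller2 in the frame of sorter between -0.15 and 0.15 m and y of roller2 in the frame of sorter between -0.1 and 0 m), for 0.2 s.
At the end, for the whole second after the job is handed in: Rollers at rest in the bin (centre under 60 mm high); each slat flat, at rest, in a tower place on the plate: within 15 mm along and across, 4 mm in height, 0.22 rad (layers 1, 3 along plate x at y = +-34 mm, layer 2 along y at x = +-34 mm); board down (under 0.04 rad) (value of joint board below 0.04 rad and x of roller0 in the frame of bin between -0.095 and 0.095 m and y of roller0 in the frame of bin between -0.07 and 0.07 m and z of roller0 in the frame of bin between 0 and 0.06 m and linear speed of each of roller0, roller1, roller2, slat0, slat1, slat2, slat3, slat4, slat5 below 0.03 m/s and x of roller1 in the frame of bin between -0.095 and 0.095 m and y of roller1 in the frame of bin between -0.07 and 0.07 m and z of roller1 in the frame of bin between 0 and 0.06 m and x of roller2 in the frame of bin between -0.095 and 0.095 m and y of roller2 in the frame of bin between -0.07 and 0.07 m and z of roller2 in the frame of bin between 0 and 0.06 m and ((z of slat0 in the frame of plate between 0.016 and 0.024 m and x of slat0 in the frame of plate between -0.015 and 0.015 m and y of slat0 in the frame of plate between 0.019 and 0.049 m and angle between the x axis of slat0 and the x axis of plate, either way round below 0.22 rad) or (z of slat0 in the frame of plate between 0.016 and 0.024 m and x of slat0 in the frame of plate between -0.015 and 0.015 m and y of slat0 in the frame of plate between -0.049 and -0.019 m and angle between the x axis of slat0 and the x axis of plate, either way round below 0.22 rad) or (z of slat0 in the frame of plate between 0.032 and 0.04 m and y of slat0 in the frame of plate between -0.015 and 0.015 m and x of slat0 in the frame of plate between 0.019 and 0.049 m and angle between the x axis of slat0 and the y axis of plate, either way round below 0.22 rad) or (z of slat0 in the frame of plate between 0.032 and 0.04 m and y of slat0 in the frame of plate between -0.015 and 0.015 m and x of slat0 in the frame of plate between -0.049 and -0.019 m and angle between the x axis of slat0 and the y axis of plate, either way round below 0.22 rad) or (z of slat0 in the frame of plate between 0.048 and 0.056 m and x of slat0 in the frame of plate between -0.015 and 0.015 m and y of slat0 in the frame of plate between 0.019 and 0.049 m and angle between the x axis of slat0 and the x axis of plate, either way round below 0.22 rad) or (z of slat0 in the frame of plate between 0.048 and 0.056 m and x of slat0 in the frame of plate between -0.015 and 0.015 m and y of slat0 in the frame of plate between -0.049 and -0.019 m and angle between the x axis of slat0 and the x axis of plate, either way round below 0.22 rad)) and angle between the z axis of each of slat0, slat1, slat2, slat3, slat4, slat5 and the z axis of plate, either way round below 0.12 rad and ((z of slat1 in the frame of plate between 0.016 and 0.024 m and x of slat1 in the frame of plate between -0.015 and 0.015 m and y of slat1 in the frame of plate between 0.019 and 0.049 m and angle between the x axis of slat1 and the x axis of plate, either way round below 0.22 rad) or (z of slat1 in the frame of plate between 0.016 and 0.024 m and x of slat1 in the frame of plate between -0.015 and 0.015 m and y of slat1 in the frame of plate between -0.049 and -0.019 m and angle between the x axis of slat1 and the x axis of plate, either way round below 0.22 rad) or (z of slat1 in the frame of plate between 0.032 and 0.04 m and y of slat1 in the frame of plate between -0.015 and 0.015 m and x of slat1 in the frame of plate between 0.019 and 0.049 m and angle between the x axis of slat1 and the y axis of plate, either way round below 0.22 rad) or (z of slat1 in the frame of plate between 0.032 and 0.04 m and y of slat1 in the frame of plate between -0.015 and 0.015 m and x of slat1 in the frame of plate between -0.049 and -0.019 m and angle between the x axis of slat1 and the y axis of plate, either way round below 0.22 rad) or (z of slat1 in the frame of plate between 0.048 and 0.056 m and x of slat1 in the frame of plate between -0.015 and 0.015 m and y of slat1 in the frame of plate between 0.019 and 0.049 m and angle between the x axis of slat1 and the x axis of plate, either way round below 0.22 rad) or (z of slat1 in the frame of plate between 0.048 and 0.056 m and x of slat1 in the frame of plate between -0.015 and 0.015 m and y of slat1 in the frame of plate between -0.049 and -0.019 m and angle between the x axis of slat1 and the x axis of plate, either way round below 0.22 rad)) and ((z of slat2 in the frame of plate between 0.016 and 0.024 m and x of slat2 in the frame of plate between -0.015 and 0.015 m and y of slat2 in the frame of plate between 0.019 and 0.049 m and angle between the x axis of slat2 and the x axis of plate, either way round below 0.22 rad) or (z of slat2 in the frame of plate between 0.016 and 0.024 m and x of slat2 in the frame of plate between -0.015 and 0.015 m and y of slat2 in the frame of plate between -0.049 and -0.019 m and angle between the x axis of slat2 and the x axis of plate, either way round below 0.22 rad) or (z of slat2 in the frame of plate between 0.032 and 0.04 m and y of slat2 in the frame of plate between -0.015 and 0.015 m and x of slat2 in the frame of plate between 0.019 and 0.049 m and angle between the x axis of slat2 and the y axis of plate, either way round below 0.22 rad) or (z of slat2 in the frame of plate between 0.032 and 0.04 m and y of slat2 in the frame of plate between -0.015 and 0.015 m and x of slat2 in the frame of plate between -0.049 and -0.019 m and angle between the x axis of slat2 and the y axis of plate, either way round below 0.22 rad) or (z of slat2 in the frame of plate between 0.048 and 0.056 m and x of slat2 in the frame of plate between -0.015 and 0.015 m and y of slat2 in the frame of plate between 0.019 and 0.049 m and angle between the x axis of slat2 and the x axis of plate, either way round below 0.22 rad) or (z of slat2 in the frame of plate between 0.048 and 0.056 m and x of slat2 in the frame of plate between -0.015 and 0.015 m and y of slat2 in the frame of plate between -0.049 and -0.019 m and angle between the x axis of slat2 and the x axis of plate, either way round below 0.22 rad)) and ((z of slat3 in the frame of plate between 0.016 and 0.024 m and x of slat3 in the frame of plate between -0.015 and 0.015 m and y of slat3 in the frame of plate between 0.019 and 0.049 m and angle between the x axis of slat3 and the x axis of plate, either way round below 0.22 rad) or (z of slat3 in the frame of plate between 0.016 and 0.024 m and x of slat3 in the frame of plate between -0.015 and 0.015 m and y of slat3 in the frame of plate between -0.049 and -0.019 m and angle between the x axis of slat3 and the x axis of plate, either way round below 0.22 rad) or (z of slat3 in the frame of plate between 0.032 and 0.04 m and y of slat3 in the frame of plate between -0.015 and 0.015 m and x of slat3 in the frame of plate between 0.019 and 0.049 m and angle between the x axis of slat3 and the y axis of plate, either way round below 0.22 rad) or (z of slat3 in the frame of plate between 0.032 and 0.04 m and y of slat3 in the frame of plate between -0.015 and 0.015 m and x of slat3 in the frame of plate between -0.049 and -0.019 m and angle between the x axis of slat3 and the y axis of plate, either way round below 0.22 rad) or (z of slat3 in the frame of plate between 0.048 and 0.056 m and x of slat3 in the frame of plate between -0.015 and 0.015 m and y of slat3 in the frame of plate between 0.019 and 0.049 m and angle between the x axis of slat3 and the x axis of plate, either way round below 0.22 rad) or (z of slat3 in the frame of plate between 0.048 and 0.056 m and x of slat3 in the frame of plate between -0.015 and 0.015 m and y of slat3 in the frame of plate between -0.049 and -0.019 m and angle between the x axis of slat3 and the x axis of plate, either way round below 0.22 rad)) and ((z of slat4 in the frame of plate between 0.016 and 0.024 m and x of slat4 in the frame of plate between -0.015 and 0.015 m and y of slat4 in the frame of plate between 0.019 and 0.049 m and angle between the x axis of slat4 and the x axis of plate, either way round below 0.22 rad) or (z of slat4 in the frame of plate between 0.016 and 0.024 m and x of slat4 in the frame of plate between -0.015 and 0.015 m and y of slat4 in the frame of plate between -0.049 and -0.019 m and angle between the x axis of slat4 and the x axis of plate, either way round below 0.22 rad) or (z of slat4 in the frame of plate between 0.032 and 0.04 m and y of slat4 in the frame of plate between -0.015 and 0.015 m and x of slat4 in the frame of plate between 0.019 and 0.049 m and angle between the x axis of slat4 and the y axis of plate, either way round below 0.22 rad) or (z of slat4 in the frame of plate between 0.032 and 0.04 m and y of slat4 in the frame of plate between -0.015 and 0.015 m and x of slat4 in the frame of plate between -0.049 and -0.019 m and angle between the x axis of slat4 and the y axis of plate, either way round below 0.22 rad) or (z of slat4 in the frame of plate between 0.048 and 0.056 m and x of slat4 in the frame of plate between -0.015 and 0.015 m and y of slat4 in the frame of plate between 0.019 and 0.049 m and angle between the x axis of slat4 and the x axis of plate, either way round below 0.22 rad) or (z of slat4 in the frame of plate between 0.048 and 0.056 m and x of slat4 in the frame of plate between -0.015 and 0.015 m and y of slat4 in the frame of plate between -0.049 and -0.019 m and angle between the x axis of slat4 and the x axis of plate, either way round below 0.22 rad)) and ((z of slat5 in the frame of plate between 0.016 and 0.024 m and x of slat5 in the frame of plate between -0.015 and 0.015 m and y of slat5 in the frame of plate between 0.019 and 0.049 m and angle between the x axis of slat5 and the x axis of plate, either way round below 0.22 rad) or (z of slat5 in the frame of plate between 0.016 and 0.024 m and x of slat5 in the frame of plate between -0.015 and 0.015 m and y of slat5 in the frame of plate between -0.049 and -0.019 m and angle between the x axis of slat5 and the x axis of plate, either way round below 0.22 rad) or (z of slat5 in the frame of plate between 0.032 and 0.04 m and y of slat5 in the frame of plate between -0.015 and 0.015 m and x of slat5 in the frame of plate between 0.019 and 0.049 m and angle between the x axis of slat5 and the y axis of plate, either way round below 0.22 rad) or (z of slat5 in the frame of plate between 0.032 and 0.04 m and y of slat5 in the frame of plate between -0.015 and 0.015 m and x of slat5 in the frame of plate between -0.049 and -0.019 m and angle between the x axis of slat5 and the y axis of plate, either way round below 0.22 rad) or (z of slat5 in the frame of plate between 0.048 and 0.056 m and x of slat5 in the frame of plate between -0.015 and 0.015 m and y of slat5 in the frame of plate between 0.019 and 0.049 m and angle between the x axis of slat5 and the x axis of plate, either way round below 0.22 rad) or (z of slat5 in the frame of plate between 0.048 and 0.056 m and x of slat5 in the frame of plate between -0.015 and 0.015 m and y of slat5 in the frame of plate between -0.049 and -0.019 m and angle between the x axis of slat5 and the x axis of plate, either way round below 0.22 rad))); the robot touches nothing.
It fails at once if the drum is moved more than 40 mm (distance of drum from where it was at the start of the episode above 0.04 m).
It fails at once if the spanner is moved more than 40 mm (distance of spanner from where it was at the start of the episode above 0.04 m).
It fails at once if the tin is moved more than 40 mm (distance of tin from where it was at the start of the episode above 0.04 m).
Of slat0, slat1, slat2, slat3, slat4, slat5 only 4 to 6 are there at a start; the rules pass over those that are not, and their reading is None.
Of roller0, roller1, roller2 only 2 to 3 are there at a start; the rules pass over those that are not, and their reading is None.
At some moment in a run one of slat0, slat1, slat2, slat3, slat4, slat5 may be knocked a few centimetres aside while the robot is not near it.
Once in a run the grip may slacken for a moment while it holds something.
It also fails if it takes over 210 s, if anything falls off the work surface, if the arm or the gripper's body presses on something with over 40 N, if the wrist force passes 120 N, or if a joint passes its speed limit or range.

## Working session

There is one attempt and no reset: what is moved stays moved. The work goes in short steps, Python scripts to look and compute and a tool call to move; the robot and the scene stay as the last step left them, time stands still between calls to the robot, and variables do not carry over. Pictures are saved under pics/ and viewed, at most 14 in all, crops included, and the job is handed in when it is done.

Besides the shell and the picture viewer there is one more tool, called as a command line: name --pt "numbers of a row" for each row, then --argument value for the rest. send_rows: Moves the arm, as the interface text tells. Its arguments: {"type":"object","properties":{"series":{"type":"array","items":{"type":"array","items":{"type":"number"}}},"squeeze":{"type":"number"}},"required":["series"]}

```bash
ls; mkdir -p pics; python3 - <<'E'
from cell import sensors,vision,bot
import cv2,numpy as np
print(sensors.get_state())
for n in("scene","top"):
    im=vision.capture(n);cv2.imwrite(f"pics/{n}0.png",im[:,:,::-1])
    c=vision.get_calibration(n);R=np.array(c["R"]);print(n,c,"pos",-R.T@np.array(c["t"]))
print(bot.hold_point_z)
E
```

```text
pics
{'clock': 0.0, 'q': array([-1.36029948e+00,  2.63515862e-01, -4.89489376e-02,  1.25938607e+00,
       -5.30453659e-06,  1.41550719e+00]), 'qvel': array([ 2.54018844e-04, -6.74534722e-04,  7.55538910e-05,  2.95896323e-04,
       -1.45722833e-03, -3.27830565e-04]), 'tau': array([-4.77487381e-03, -6.37604141e+01,  3.84574091e+01,  1.32000656e-02,
       -3.59189080e-04,  3.22487551e-05]), 'tool_pos': array([ 0.18772447, -0.48999493,  0.23082435]), 'ee_rot': array([-5.26996259e-04,  9.83321508e-01,  1.81875049e-01, -1.72041022e-05]), 'contact_force': array([-0.9172028 ,  0.00361119,  0.61131733]), 'torque': array([-0.01169565,  0.03948049,  0.01135014]), 'finger_force': 0.0, 'gripper_width': 1.0002520243528656}
scene {'fx': 425.86031910820145, 'fy': 425.86031910820145, 'cx': 272.07550344865456, 'cy': 204.92062513206372, 'R': array([[-0.20874414,  0.97794811,  0.00658618],
       [ 0.58422854,  0.13009937, -0.80109373],
       [-0.78428496, -0.16337579, -0.59850268]]), 't': array([-0.0040541 , -0.27700085,  1.79529094])} pos [1.56900521 0.3333094  0.85260949]
top {'fx': 433.0872117689977, 'fy': 433.0872117689977, 'cx': 280.12945050366636, 'cy': 212.2915008987716, 'R': array([[-0.00282366, -0.99999541,  0.00109466],
       [-0.98644606,  0.0026058 , -0.16406517],
       [ 0.16406156, -0.00154309, -0.98644889]]), 't': array([0.1245546 , 0.5261814 , 1.21137916])} pos [0.3206605  0.12505217 1.28115533]
0.0187
```

View pics/scene0.png

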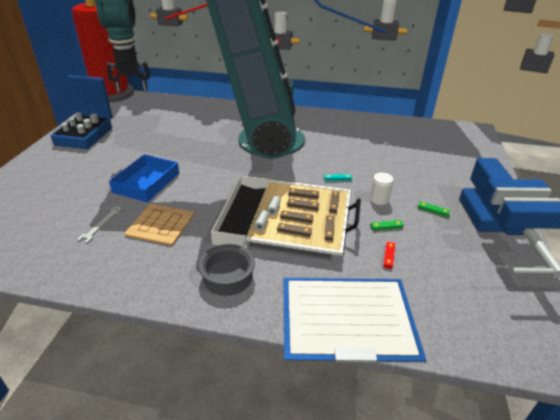

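View pics/top0.png

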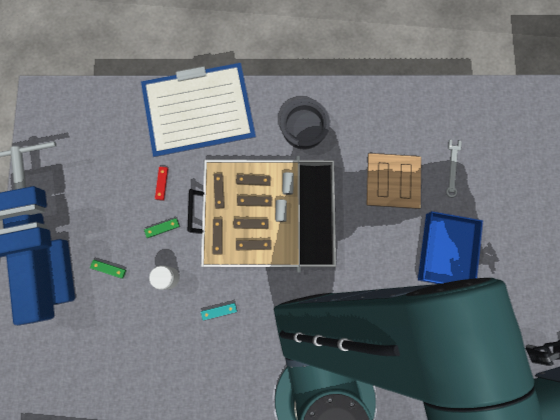

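The top view shows the sorter with its handle on the left (column 195, row 210), six brown slats at columns 210-270, and two rollers near (287,181) and (280,209). The plate is at (394,180), the bin at (450,250), the drum at (303,121), the tin at (161,277) and the spanner at (454,170). The red (161,183), green (161,228 and 108,268) and turquoise (218,311) look-alikes lie off the board. Only the six brown-grey slats on the board fit the description. I'll confirm this in an enlarged crop.

```bash
cat > h.py <<'E'
from cell import sensors,vision,bot
import cv2,numpy as np
from scipy.spatial.transform import Rotation as Ro
C={n:vision.get_calibration(n) for n in("scene","top")}
def ray(n,p):
    c=C[n];R=np.array(c["R"]);d=R.T@np.array([(p[0]-c["cx"])/c["fx"],(p[1]-c["cy"])/c["fy"],1]);return -R.T@np.array(c["t"]),d
def onz(n,p,z):
    o,d=ray(n,p);return o+d*(z-o[2])/d[2]
def proj(n,X):
    c=C[n];q=np.array(c["R"])@np.array(X)+c["t"];return np.array([q[0]/q[2]*c["fx"]+c["cx"],q[1]/q[2]*c["fy"]+c["cy"]])
def tri(pt,ps):
    (a,u),(b,v)=ray("top",pt),ray("scene",ps)
    s=np.linalg.lstsq(np.c_[u,-v],b-a,rcond=None)[0];p,q=a+u*s[0],b+v*s[1];return (p+q)/2,np.linalg.norm(p-q)
def blobs(m,lo,hi):
    cs,_=cv2.findContours(m.astype(np.uint8),cv2.RETR_EXTERNAL,cv2.CHAIN_APPROX_NONE)
    return [c for c in cs if lo<cv2.contourArea(c)<hi]
E
python3 - <<'E'
import cv2
t=cv2.imread("pics/top0.png");s=cv2.imread("pics/scene0.png")
cv2.imwrite("pics/c1.png",cv2.resize(t[145:300,185:345],None,fx=3.75,fy=3.75,interpolation=2))
cv2.imwrite("pics/c2.png",cv2.resize(s[140:290,100:370],None,fx=2.95,fy=2.95,interpolation=2))
E
```

```text
(no output)
```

View pics/c1.png

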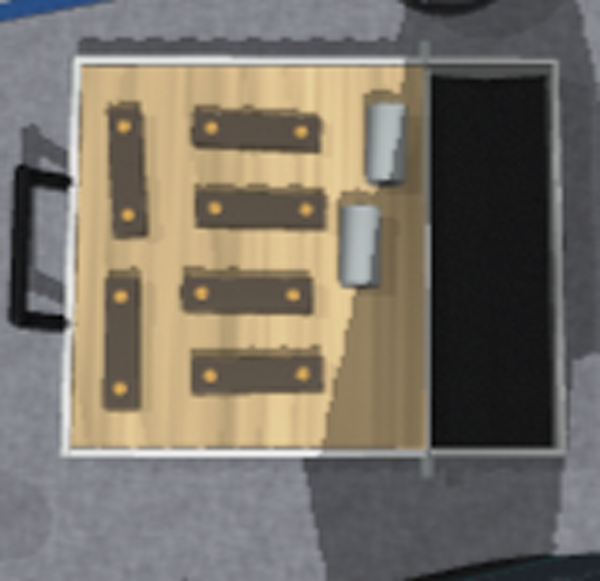

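View pics/c2.png

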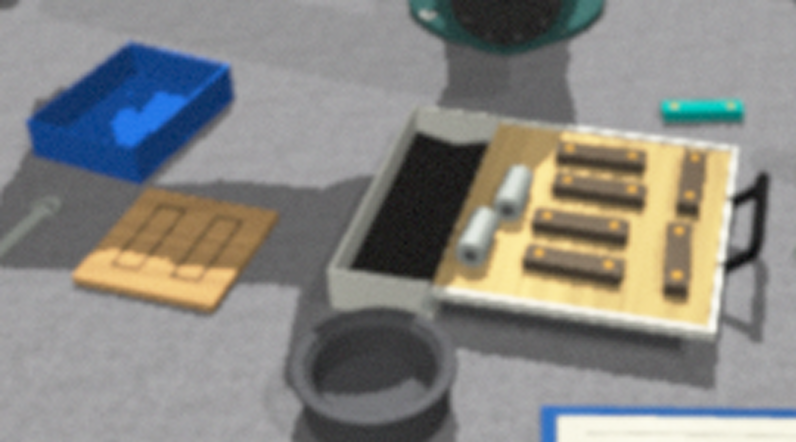

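The crop shows six brown slats with gold rivets and two steel rollers on the board, all of which belong to the job. The plate carries two outlines and the handle is at crop1 (18,172)-(18,322).

```bash
cat > see.py <<'E'
from h import *
def slats(im,n,lo,hi):
    r,g,b=[im[:,:,i].astype(int) for i in range(3)]
    m=(r<125)&(r-b>8)&(r-b<45)&(r>45)
    return m
E
python3 - <<'E'
from h import *
a=lambda p:(185+p[0]/3.75-.37,145+p[1]/3.75-.37)
b=lambda p:(100+p[0]/2.95-.33,140+p[1]/2.95-.33)
for k,p,q in [("handle far(+x)",(18,174),(757,262)),("handle near",(18,322),(762,180)),("trough +x-y",(556,62),(333,268)),("trough -x-y",(561,454),(421,108)),("back +x",(79,60),(716,328)),("back -x",(66,454),(737,148))]:
    X,e=tri(a(p),b(q));print(k,X.round(4),round(e,4))
print("trough z.05",onz("top",a((556,62)),.05),onz("top",a((561,454)),.05))
print("back z.047",onz("top",a((79,60)),.047),onz("top",a((66,454)),.047))
t=cv2.imread("pics/top0.png")[:,:,::-1].astype(int);s=cv2.imread("pics/scene0.png")[:,:,::-1].astype(int)
r,g,bb=t[...,0],t[...,1],t[...,2]
m=(r<115)&(abs(r-80)<35)
m[:163]=0;m[264:]=0;m[:,:205]=0;m[:,272:]=0
for c in blobs(m,80,500):
    (cx,cy),wh,an=cv2.minAreaRect(c);print("slat top",(round(cx,1),round(cy,1)),np.round(wh,1),an,onz("top",(cx,cy),.059).round(4))
# plate: in both
for n,im in(("top",t),("scene",s)):
    r,g,bb=im[...,0],im[...,1],im[...,2]
    m=((r-bb)>35)&(r>g)
    if n=="top": m[:,:350]=0;m[:130]=0;m[220:]=0
    else: m[:,:120]=0;m[:,200:]=0;m[:195]=0;m[260:]=0
    for c in blobs(cv2.morphologyEx(m.astype(np.uint8),3,np.ones((5,5))),500,9999):
        q=cv2.minAreaRect(c);print("plate",n,q,cv2.boundingRect(c),cv2.approxPolyDP(c,6,True)[:,0].tolist())
    m=(bb-r>60)&(bb>90)
    if n=="top": m[:,:400]=0
    else:m[:150]=0;m[:,:105]=0;m[:,190:]=0;m[210:]=0
    for c in blobs(cv2.morphologyEx(m.astype(np.uint8),3,np.ones((5,5))),500,9999):
        q=cv2.minAreaRect(c);print("bin",n,q,cv2.approxPolyDP(cv2.convexHull(c),5,True)[:,0].tolist())
E
```

```text
handle far(+x) [0.5869 0.3819 0.059 ] 0.0052
handle near [0.4703 0.3769 0.0748] 0.0012
trough +x-y [ 0.6769 -0.0307  0.0502] 0.0035
trough -x-y [ 0.3715 -0.0262  0.0458] 0.0073
back +x [0.6804 0.3447 0.0478] 0.0057
back -x [0.3732 0.3458 0.0452] 0.0029
trough z.05 [ 0.6773874  -0.03243471  0.05      ] [ 0.37211542 -0.02923564  0.05      ]
back z.047 [0.68082113 0.34201746 0.047     ] [0.37327859 0.34402508 0.047     ]
slat top (253.0, 243.5) [34. 11.] 0.0 [0.4347 0.2001 0.059 ]
slat top (250.0, 223.3) [34.2  9.7] 1.7899105548858643 [0.4923 0.2089 0.059 ]
slat top (217.0, 235.5) [ 8. 35.] 0.0 [0.4577 0.3023 0.059 ]
slat top (254.0, 200.0) [10. 34.] 90.0 [0.5599 0.1981 0.059 ]
slat top (252.6, 179.8) [33.3  9.9] 3.1798300743103027 [0.6196 0.2025 0.059 ]
slat top (218.4, 190.5) [34.8  9. ] 86.42366790771484 [0.588 0.301 0.059]
plate top ((393.9968566894531, 180.0966796875), (53.649513244628906, 52.6177864074707), 1.8476102352142334) (367, 153, 54, 55) [[369, 153], [367, 203], [419, 207], [420, 157]]
bin top ((452.7369689941406, 249.56651306152344), (53.54985809326172, 70.55811309814453), 7.253195762634277) [[432, 212], [482, 221], [476, 277], [422, 280]]
plate scene ((158.57693481445312, 223.6154022216797), (64.12997436523438, 37.85041809082031), 11.309932708740234) (124, 204, 70, 42) [[124, 233], [171, 245], [193, 212], [149, 204]]
bin scene ((144.93077087402344, 177.5538330078125), (39.7307243347168, 69.72611236572266), 52.12501525878906) [[177, 162], [176, 175], [147, 201], [111, 190], [109, 181], [143, 155]]
```

```bash
cat > pl.py <<'E'
from h import *
def outl(n,f,box):
    im=cv2.imread(f)[:,:,::-1].astype(np.float32);x0,y0,x1,y1=box
    g=cv2.resize(im[y0:y1,x0:x1].min(2),None,fx=4,fy=4,interpolation=2)
    m=(cv2.GaussianBlur(g,(0,0),12)-g)>14
    r=[]
    for c in blobs(m,250,9000):
        q=cv2.minAreaRect(c);p=cv2.boxPoints(q)/4-.375+[x0,y0];r.append((np.array(q[0])/4-.375+[x0,y0],np.array(q[1])/4,p))
    return r
E
python3 - <<'E'
from pl import *
T=outl("top","pics/top0.png",(372,158,417,203));S=outl("scene","pics/scene0.png",(128,205,192,240))
for q in T:print("T",q[0].round(1),q[1].round(1),"z.012:",onz("top",q[0],.012).round(4),[onz("top",p,.012)[:2].round(4).tolist() for p in q[2]])
for q in S:print("S",q[0].round(1),q[1].round(1),"z.012:",onz("scene",q[0],.012).round(4))
for a in T:
    for b in S:
        X,e=tri(a[0],b[0])
        if e<.01:print("tri",X.round(4),round(e,4))
# bin rim z=.05 from top mask corners, rollers
print("bin",[onz("top",p,.05)[:2].round(3).tolist() for p in [[432,212],[482,221],[476,277],[422,280]]])
print("bin scene",[onz("scene",p,.05)[:2].round(3).tolist() for p in [[177,162],[147,188],[109,181],[143,155]]])
a=lambda p:(185+p[0]/3.75-.37,145+p[1]/3.75-.37)
b=lambda p:(100+p[0]/2.95-.33,140+p[1]/2.95-.33)
for p,q in (((386,143),(478,238)),((361,246),(513,192))):print("roller",onz("top",a(p),.065).round(4),tri(a(p),b(q)))
# rivets: z check of slats
for p,q in (((128,215),(694,158)),((120,387),(0,0)),((209,375),(0,0))):pass
print("rivets",tri(a((209,375)),b((607,156))),tri(a((302,131)),b((540,255))),tri(a((120,297)),b((688,205))))
E
```

```text
T [405. 194.] [11.3  8.5] z.012: [ 0.5863 -0.2507  0.012 ] [[0.5747, -0.2324], [0.6005, -0.2354], [0.598, -0.269], [0.5721, -0.2658]]
T [407.3 171.2] [18.8 11.3] z.012: [ 0.6564 -0.2612  0.012 ] [[0.6801, -0.2383], [0.6894, -0.2718], [0.6329, -0.2839], [0.6237, -0.2506]]
T [383. 164.] [ 5.9 11.3] z.012: [ 0.679  -0.1888  0.012 ] [[0.687, -0.1713], [0.6896, -0.2057], [0.6711, -0.2062], [0.6685, -0.1719]]
S [140.2 238.1] [25.9  2.7] z.012: [ 0.7141 -0.2451  0.012 ]
S [179.4 233.3] [ 3.8 15.5] z.012: [ 0.6683 -0.1396  0.012 ]
tri [ 0.6685 -0.2754 -0.0329] 0.0011
bin [[0.525, -0.315], [0.499, -0.457], [0.339, -0.427], [0.332, -0.275]]
bin scene [[0.338, -0.277], [0.516, -0.31], [0.505, -0.454], [0.318, -0.419]]
roller [0.6091 0.1015 0.065 ] (array([0.61041294, 0.10195316, 0.05880563]), np.float64(0.0011642808970571703))
roller [0.5289 0.1209 0.065 ] (array([0.5295468 , 0.12121795, 0.0607628 ]), np.float64(0.0005793259891405024))
rivets (array([0.4339384 , 0.22182678, 0.05740613]), np.float64(0.028405363139533343)) (array([0.6206066 , 0.16719751, 0.05654009]), np.float64(0.0018024609765199067)) (array([0.49293313, 0.30464742, 0.04670851]), np.float64(0.002414395558702431))
```

send_rows --pt "0 0 -0.293 0.279 -0.306 0 0" --pt "0 0 -0.293 0.279 -0.306 0 0" --pt "0 0 -0.293 0.279 -0.306 0 0" --pt "0 0 -0.293 0.279 -0.306 0 0" --pt "0 0 -0.293 0.279 -0.306 0 0" --pt "0 0 -0.293 0.279 -0.306 0 0" --pt "0 0 -0.293 0.279 -0.306 0 0" --pt "0 0 -0.293 0.279 -0.306 0 0" --squeeze 40

```text
clock: 0.77
tool_pos: [0.3013, -0.1974, 0.2313]
ee_rot: [-0.0, 0.798, 0.603, 0.0]
contact_force: [1.7, -1.2, 0.7]
gripper_width: 1.0
finger_force: 0.0
```

```bash
cat > st.py <<'E'
from h import *
s=sensors.get_state();w,x,y,z=s["ee_rot"];R=Ro.from_quat([x,y,z,w]).as_matrix()
psi=np.arctan2(R[1,0],R[0,0]);print("t",round(s["clock"],2),"pos",s["tool_pos"].round(4),"psi",round(psi,4),"tilt",R[:2,2].round(4),"w",round(s["gripper_width"],3),"F",s["contact_force"].round(1),"ff",round(s["finger_force"],1),"q",s["q"].round(2))
import sys
if len(sys.argv)>4:
    d=np.array(list(map(float,sys.argv[1:4])))-s["tool_pos"];t=R.T@d/.75;dp=(float(sys.argv[4])-psi+np.pi)%(2*np.pi)-np.pi
    r=(Ro.from_matrix(R).inv()*Ro.from_euler("z",dp)*Ro.from_matrix(R)).as_rotvec()/np.pi
    print("turn",r.round(3),"shift",t.round(4),"rows",np.linalg.norm(d)/.0417,abs(dp)/.125)
E
python3 st.py .528 .377 .20 3.134
```

```text
t 0.77 pos [ 0.3013 -0.1974  0.2313] psi 1.2952 tilt [0.0001 0.0009] w 1.0 F [ 1.7 -1.2  0.7] ff 0.0 q [-0.81 -0.02 -0.39  1.21  0.    1.04]
turn [ 0.001 -0.    -0.585] shift [0.8191 0.0826 0.0424] rows 14.826875667949796 14.710038338246001
```

send_rows --pt "0 0 -0.293 0.412 0.036 0 0" --pt "0 0 -0.293 0.412 0.036 0 0" --pt "0 0 -0.293 0.412 0.036 0 0" --pt "0 0 -0.293 0.412 0.036 0 0" --pt "0 0 -0.293 0.412 0.036 0 0" --pt "0 0 -0.293 0.412 0.036 0 0" --pt "0 0 -0.293 0.412 0.036 0 0" --pt "0 0 -0.293 0.412 0.036 0 0"

```text
clock: 1.43
tool_pos: [0.4141, 0.091, 0.2312]
ee_rot: [-0.0, 0.447, 0.895, 0.0]
contact_force: [0.8, -0.6, 0.1]
gripper_width: 1.002
finger_force: 0.0
```

send_rows --pt "0 0 -0.295 0.221 0.35 0 0.4" --pt "0 0 -0.295 0.221 0.35 0 0.4" --pt "0 0 -0.295 0.221 0.35 0 0.4" --pt "0 0 -0.295 0.221 0.35 0 0.4" --pt "0 0 -0.295 0.221 0.35 0 0.4" --pt "0 0 -0.295 0.221 0.35 0 0.4" --pt "0 0 -0.295 0.221 0.35 0 0.4" --pt "0 0 -0.295 0.221 0.35 0 0.4"

```text
clock: 2.1
tool_pos: [0.527, 0.3811, 0.2299]
ee_rot: [-0.0, -0.001, 1.0, 0.0]
contact_force: [0.8, 0.0, -0.3]
gripper_width: 0.6
finger_force: 0.0
```

```bash
python3 st.py .528 .377 .061 3.134
```

```text
t 2.1 pos [0.527  0.3811 0.2299] psi -3.1403 tilt [-0.001   0.0001] w 0.6 F [ 0.8  0.  -0.3] ff 0.0 q [0.5  0.49 0.3  1.39 0.   0.5 ]
turn [-0.    -0.     0.003] shift [-0.0015 -0.0055  0.2252] rows 4.050890644232811 0.0707814597054437
```

send_rows --pt "0 0 0 0 -0.005 0.05 0.4" --pt "0 0 0 0 -0.005 0.1 0.4" --pt "0 0 0 0 -0.005 0.15 0.4" --pt "0 0 0 0 -0.005 0.2 0.4" --pt "0 0 0 0 -0.005 0.225 0.4" --pt "0 0 0 0 -0.005 0.225 1" --pt "0 0 0 0 -0.005 0.225 1" --pt "0 0 0 0 -0.005 0.225 1"

```text
clock: 2.77
tool_pos: [0.5271, 0.3748, 0.0642]
ee_rot: [0.001, 0.004, 1.0, 0.002]
contact_force: [-7.2, 45.0, -2.4]
gripper_width: 0.183
finger_force: 22.0
```

send_rows --pt "0 0 0 0 0 0 1" --pt "0 0 0 0 0 0 1" --pt "0 0 0 0 0 0 1" --pt "0 0 0 0 0 0 1"

```text
clock: 3.1
tool_pos: [0.5271, 0.3763, 0.0648]
ee_rot: [0.001, 0.003, 1.0, 0.003]
contact_force: [-2.0, 16.9, -5.7]
gripper_width: 0.148
finger_force: 39.6
```

send_rows --pt "0 0 0 0 -0.002 -0.014 1" --pt "0 0 0 0 -0.005 -0.028 1" --pt "0 0 0 0 -0.009 -0.042 1" --pt "0 0 0 0 -0.0124 -0.056 1" --pt "0 0 0 0 -0.017 -0.07 1" --pt "0 0 0 0 -0.0215 -0.0835 1" --pt "0 0 0 0 -0.027 -0.097 1" --pt "0 0 0 0 -0.032 -0.11 1"

```text
clock: 3.77
tool_pos: [0.5269, 0.3522, 0.1482]
ee_rot: [0.001, 0.003, 1.0, 0.003]
contact_force: [-0.0, 15.3, -3.2]
gripper_width: 0.144
finger_force: 39.1
```

send_rows --pt "0 0 0 0 0 0 1" --pt "0 0 0 0 0 0 1" --pt "0 0 0 0 0 0 1" --pt "0 0 0 0 0 0 1" --pt "0 0 0 0 0 0 1" --pt "0 0 0 0 0 0 1" --pt "0 0 0 0 0 0 1" --pt "0 0 0 0 0 0 1"

```text
clock: 4.43
tool_pos: [0.5269, 0.3523, 0.1479]
ee_rot: [0.002, 0.003, 1.0, 0.003]
contact_force: [-2.3, 15.7, 0.0]
gripper_width: 0.146
finger_force: 39.7
```

```bash
python3 st.py; python3 - <<'E'
from h import *
a=vision.capture("top")[140:300,180:345,::-1];b=vision.capture("scene")[140:290,195:375,::-1]
cv2.imwrite("pics/tilt.png",np.hstack([cv2.resize(a,(400,388)),cv2.resize(b,(400,388))]))
E
```

```text
t 4.43 pos [0.5269 0.3523 0.1479] psi 3.1351 tilt [0.0032 0.0067] w 0.146 F [-2.3 15.7  0. ] ff 39.7 q [0.46 0.48 0.06 1.15 0.   0.47]
```

View pics/tilt.png

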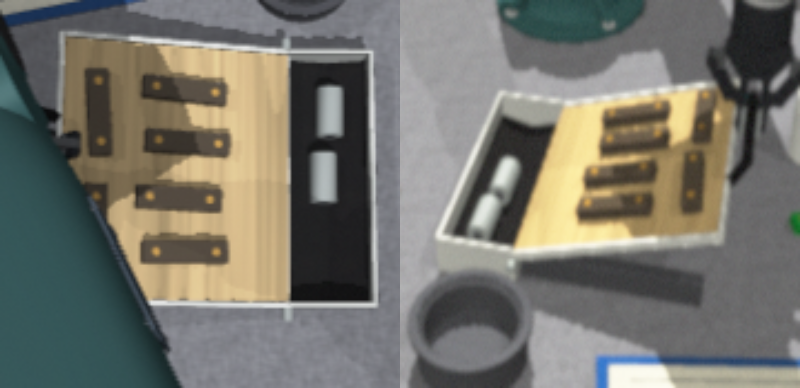

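The board is tilted. Both rollers lie in the trough (left half, at (329,110) and (323,177)) and all six slats are still on the board. I'll lower it now.

send_rows --pt "0 0 0 0 0.005 0.013 1" --pt "0 0 0 0 0.0105 0.0265 1" --pt "0 0 0 0 0.015 0.04 1" --pt "0 0 0 0 0.02 0.054 1" --pt "0 0 0 0 0.023 0.068 1" --pt "0 0 0 0 0.027 0.082 1" --pt "0 0 0 0 0.03 0.096 1" --pt "0 0 0 0 0.032 0.11 1"

```text
clock: 5.2
tool_pos: [0.5271, 0.3763, 0.0646]
ee_rot: [0.001, 0.003, 1.0, 0.003]
contact_force: [-3.3, 16.6, -0.6]
gripper_width: 0.142
finger_force: 41.1
```

send_rows --pt "0 0 0 0 0 0.001 1" --pt "0 0 0 0 0 0.001 1" --pt "0 0 0 0 0 0.001 1" --pt "0 0 0 0 0 0 0.5" --pt "0 0 0 0 0 0 0.5" --pt "0 0 0 0 0 -0.05 0.5" --pt "0 0 0 0 0 -0.1 0.5" --pt "0 0 0 0 0 -0.15 0.5"

```text
clock: 5.87
tool_pos: [0.5264, 0.373, 0.1778]
ee_rot: [0.0, 0.004, 1.0, 0.0]
contact_force: [1.5, 0.6, 0.6]
gripper_width: 0.502
finger_force: 0.0
```

```bash
python3 st.py; python3 - <<'E'
from h import *
t=vision.capture("top");s=vision.capture("scene")
cv2.imwrite("pics/t2.png",t[...,::-1]);cv2.imwrite("pics/s2.png",s[...,::-1])
cv2.imwrite("pics/m2.png",np.hstack([cv2.resize(t[155:265,200:335,::-1],(400,326),interpolation=2),cv2.resize(t[150:215,362:427,::-1],(400,326),interpolation=2)]))
E
```

```text
t 5.87 pos [0.5264 0.373  0.1778] psi 3.1332 tilt [0.001  0.0001] w 0.502 F [1.5 0.6 0.6] ff 0.0 q [ 0.49  0.49  0.16  1.24 -0.    0.5 ]
```

View pics/m2.png

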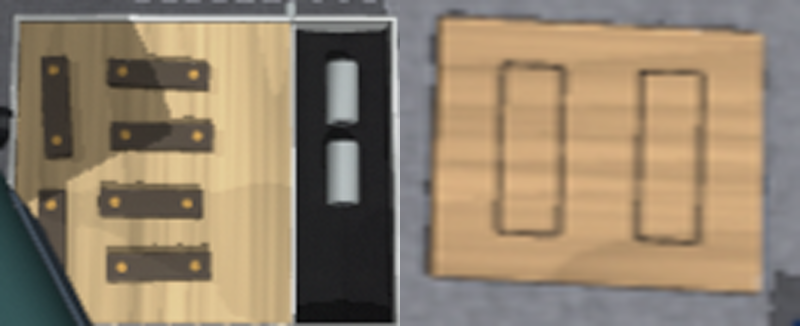

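The board is down and the rollers lie along the trough at top-view (315,186) and (315,213). The plate outlines are centred near (383,179) and (405,181).

```bash
python3 - <<'E'
from h import *
P=lambda x,y:(362+(x-400)/6.154-.42,150+y/5.015-.4)
o=[[(502,63),(566,66),(560,236),(498,234)],[(641,70),(705,72),(700,243),(636,241)]]
cs=[]
for q in o:
    w=np.array([onz("top",P(*p),.012)[:2] for p in q]);c=w.mean(0);cs.append(c)
    ax=(w[0]+w[1]-w[2]-w[3])/2;print("outline",c.round(4),"len",np.linalg.norm(ax).round(4),"wid",np.linalg.norm(w[0]-w[1]).round(4),"yaw",np.arctan2(ax[1],ax[0]).round(4))
d=cs[0]-cs[1];print("center",((cs[0]+cs[1])/2).round(4),"sep",np.linalg.norm(d).round(4),"y-axis yaw-90",(np.arctan2(d[1],d[0])-np.pi/2).round(4))
for p in((342,91),(343,172)):
    print("roller",onz("top",(200+p[0]/2.963-.33,155+p[1]/2.964-.33),.03).round(4))
# rivet-free check of roller height in scene
s=cv2.imread("pics/s2.png").astype(int)
m=(s.min(2)>110);m2=np.zeros_like(m);m2[185:250,222:262]=m[185:250,222:262]
for z in(.022,.03):print("scene low line proj",z,proj("scene",(.6,.02,z)),proj("scene",(.53,.02,z)))
for c in blobs(m2,60,900):print(cv2.minAreaRect(c))
# plate height: scene outlines midpoint by plate centre
print("proj plate centre scene z.012",proj("scene",np.r_[(cs[0]+cs[1])/2,.012]))
E
```

```text
outline [ 0.6314 -0.1867] len 0.1053 wid 0.0315 yaw -0.065
outline [ 0.6271 -0.2545] len 0.1055 wid 0.0315 yaw -0.0735
center [ 0.6293 -0.2206] sep 0.0679 y-axis yaw-90 -0.0638
roller [0.6092 0.0194 0.03  ]
roller [0.5273 0.0197 0.03  ]
scene low line proj 0.022 [236.40064623 223.96759669] [242.40221971 210.42456625]
scene low line proj 0.03 [236.28681888 221.94378366] [242.31414681 208.4348102 ]
((229.5, 202.0), (34.0, 15.0), 90.0)
proj plate centre scene z.012 [159.72949373 221.66772225]
```

send_rows --pt "0 0 0 -0.1 -0.42 0.07 0.4" --pt "0 0 0 -0.1 -0.42 0.07 0.4" --pt "0 0 0 -0.1 -0.42 0.07 0.4" --pt "0 0 0 -0.1 -0.42 0.07 0.4" --pt "0 0 0 -0.1 -0.42 0.07 0.4" --pt "0 0 0 -0.1 -0.42 0.07 0.4" --pt "0 0 0 -0.1 -0.42 0.07 0.4" --pt "0 0 0 -0.1 -0.42 0.07 0.4"

```text
clock: 6.63
tool_pos: [0.5995, 0.055, 0.1233]
ee_rot: [0.001, 0.004, 1.0, -0.0]
contact_force: [0.6, -0.1, -1.0]
gripper_width: 0.602
finger_force: 0.0
```

```bash
python3 st.py .609 .0195 .014 3.1416
```

```text
t 6.63 pos [0.5995 0.055  0.1233] psi 3.1326 tilt [ 0.0018 -0.0006] w 0.602 F [ 0.6 -0.1 -1. ] ff 0.0 q [-0.04  0.44 -0.07  1.06 -0.   -0.03]
turn [-0.    -0.    -0.003] shift [-0.0128 -0.0471  0.1458] rows 2.765976429864785 0.07186159331092412
```

send_rows --pt "0 0 -0.003 -0.013 -0.047 0 0.4" --pt "0 0 -0.003 -0.013 -0.047 0.03 0.4" --pt "0 0 -0.003 -0.013 -0.047 0.07 0.4" --pt "0 0 -0.003 -0.013 -0.047 0.11 0.4" --pt "0 0 -0.003 -0.013 -0.047 0.146 0.4" --pt "0 0 -0.003 -0.013 -0.047 0.146 1" --pt "0 0 -0.003 -0.013 -0.047 0.146 1" --pt "0 0 -0.003 -0.013 -0.047 0.146 1"

```text
clock: 7.3
tool_pos: [0.6089, 0.0222, 0.0139]
ee_rot: [0.001, -0.001, 1.0, -0.0]
contact_force: [0.0, 0.3, -2.2]
gripper_width: 0.36
finger_force: 39.7
```

send_rows --pt "0 0 0 0 0 0 1" --pt "0 0 0 0 0 0 1" --pt "0 0 0 0 0 -0.02 1" --pt "0 0 0 0 0 -0.04 1" --squeeze 60

```text
clock: 7.63
tool_pos: [0.6078, 0.0225, 0.0431]
ee_rot: [-0.001, -0.001, 1.0, 0.0]
contact_force: [-0.2, -0.8, -1.4]
gripper_width: 0.35
finger_force: 62.6
```

```bash
python3 st.py .47 -.345 .14 3.1416
```

```text
t 7.63 pos [0.6078 0.0225 0.0431] psi -3.1403 tilt [-0.0015  0.0002] w 0.35 F [-0.2 -0.8 -1.4] ff 62.6 q [-0.1   0.52 -0.18  0.88  0.   -0.1 ]
turn [-0. -0.  0.] shift [ 0.1846 -0.4898 -0.1291] rows 9.695479633161707 0.010492224363218838
```

send_rows --pt "0 0 0 0 0 -0.05 1" --pt "0 0 0 0 -0.02 -0.1 1" --pt "0 0 0 0.12 -0.33 -0.116 1" --pt "0 0 0 0.12 -0.33 -0.116 1" --pt "0 0 0 0.12 -0.33 -0.116 1" --pt "0 0 0 0.12 -0.33 -0.116 1" --pt "0 0 0 0.12 -0.33 -0.116 1" --pt "0 0 0 0.12 -0.33 -0.116 1"

```text
clock: 8.3
tool_pos: [0.5176, -0.2268, 0.1305]
ee_rot: [0.0, -0.001, 1.0, -0.0]
contact_force: [1.9, 0.2, -1.0]
gripper_width: 0.351
finger_force: 62.8
```

send_rows --pt "0 0 0 0.073 -0.203 0 1" --pt "0 0 0 0.073 -0.203 0 1" --pt "0 0 0 0.073 -0.203 0 1" --pt "0 0 0 0.073 -0.203 0 1" --pt "0 0 0 0.073 -0.203 0 1"

```text
clock: 8.72
tool_pos: [0.462, -0.3832, 0.13]
ee_rot: [-0.0, 0.002, 1.0, -0.001]
contact_force: [-0.1, -0.0, -2.1]
gripper_width: 0.35
finger_force: 62.5
```

```bash
python3 st.py .463 -.377 .018 3.1416
```

```text
t 8.72 pos [ 0.462  -0.3832  0.13  ] psi 3.1381 tilt [-0.     -0.0021] w 0.35 F [-0.1 -0.  -2.1] ff 62.5 q [-0.83  0.44 -0.06  1.07 -0.   -0.82]
turn [ 0.    -0.    -0.001] shift [-0.0013  0.0086  0.1493] rows 2.690468254419721 0.02791670110984157
```

send_rows --pt "0 0 0 0 0.008 0.05 1" --pt "0 0 0 0 0.008 0.1 1" --pt "0 0 0 0 0.008 0.149 1" --pt "0 0 0 0 0.008 0.149 1" --pt "0 0 0 0 0.008 0.149 0.4" --pt "0 0 0 0 0.008 0.149 0.4" --pt "0 0 0 0 0.008 0.1 0.4" --pt "0 0 0 0 0.008 0.05 0.4"

```text
clock: 9.38
tool_pos: [0.464, -0.3712, 0.0949]
ee_rot: [-0.0, -0.001, 1.0, 0.0]
contact_force: [0.6, -0.8, 0.9]
gripper_width: 0.602
finger_force: 0.0
```

```bash
python3 st.py .527 .021 .12 3.1416
```

```text
t 9.38 pos [ 0.464  -0.3712  0.0949] psi -3.1402 tilt [-0.0004  0.0004] w 0.602 F [ 0.6 -0.8  0.9] ff 0.0 q [-0.81  0.45 -0.14  0.98  0.   -0.81]
turn [-0. -0.  0.] shift [-0.0848  0.5228 -0.0334] rows 9.543994679430352 0.011387183050757699
```

send_rows --pt "0 0 0 -0.068 0.43 -0.033 0.4" --pt "0 0 0 -0.068 0.43 -0.033 0.4" --pt "0 0 0 -0.068 0.43 -0.033 0.4" --pt "0 0 0 -0.068 0.43 -0.033 0.4" --pt "0 0 0 -0.068 0.43 -0.033 0.4" --pt "0 0 0 -0.068 0.43 -0.033 0.4" --pt "0 0 0 -0.068 0.43 -0.033 0.4" --pt "0 0 0 -0.068 0.43 -0.033 0.4"

```text
clock: 10.05
tool_pos: [0.5158, -0.0466, 0.1205]
ee_rot: [0.002, -0.001, 1.0, -0.0]
contact_force: [0.7, -0.1, 0.2]
gripper_width: 0.597
finger_force: 0.0
```

send_rows --pt "0 0 0 -0.017 0.09 0 0.4" --pt "0 0 0 -0.017 0.09 0 0.4" --pt "0 0 0 -0.017 0.09 0 0.4"

```text
clock: 10.3
tool_pos: [0.5288, 0.0228, 0.1202]
ee_rot: [0.002, -0.003, 1.0, 0.0]
contact_force: [-0.7, -0.3, -0.5]
gripper_width: 0.604
finger_force: 0.0
```

```bash
python3 st.py .527 .021 .014 3.1416
```

```text
t 10.3 pos [0.5288 0.0228 0.1202] psi -3.1359 tilt [0.0043 0.0004] w 0.604 F [-0.7 -0.3 -0.5] ff 0.0 q [-0.11  0.33 -0.27  0.97  0.   -0.12]
turn [ 0.    -0.     0.002] shift [ 0.003  -0.0025  0.1416] rows 2.547635474035494 0.04536354550451449
```

send_rows --pt "0 0 0 0.002 -0.001 0.05 0.4" --pt "0 0 0 0.002 -0.001 0.1 0.4" --pt "0 0 0 0.002 -0.001 0.142 0.4" --pt "0 0 0 0.002 -0.001 0.142 0.4" --pt "0 0 0 0.002 -0.001 0.142 1" --pt "0 0 0 0.002 -0.001 0.142 1" --pt "0 0 0 0.002 -0.001 0.142 1" --pt "0 0 0 0.002 -0.001 0.142 1"

```text
clock: 10.97
tool_pos: [0.5273, 0.0176, 0.013]
ee_rot: [0.002, -0.001, 1.0, -0.0]
contact_force: [-1.8, 3.3, 8.0]
gripper_width: 0.354
finger_force: 58.8
```

send_rows --pt "0 0 0 0 0 0 1" --pt "0 0 0 0 0 -0.05 1" --pt "0 0 0 0 0 -0.1 1" --pt "0 0 0 0 0 -0.15 1"

```text
clock: 11.3
tool_pos: [0.5257, 0.0176, 0.1263]
ee_rot: [0.0, -0.001, 1.0, -0.0]
contact_force: [1.8, 0.2, -2.9]
gripper_width: 0.354
finger_force: 61.1
```

```bash
python3 st.py .385 -.361 .13 3.1416
```

```text
t 11.3 pos [0.5257 0.0176 0.1263] psi -3.1405 tilt [ 0.0009 -0.0002] w 0.354 F [ 1.8  0.2 -2.9] ff 61.1 q [-0.12  0.32 -0.26  0.99 -0.   -0.12]
turn [0. 0. 0.] shift [ 0.1882 -0.5046 -0.005 ] rows 9.686249802328835 0.009059736132343232
```

send_rows --pt "0 0 0 0.15 -0.405 -0.005 1" --pt "0 0 0 0.15 -0.405 -0.005 1" --pt "0 0 0 0.15 -0.405 -0.005 1" --pt "0 0 0 0.15 -0.405 -0.005 1" --pt "0 0 0 0.15 -0.405 -0.005 1" --pt "0 0 0 0.15 -0.405 -0.005 1" --pt "0 0 0 0.15 -0.405 -0.005 1" --pt "0 0 0 0.15 -0.405 -0.005 1"

```text
clock: 11.97
tool_pos: [0.4127, -0.2892, 0.1289]
ee_rot: [0.001, -0.0, 1.0, -0.001]
contact_force: [2.0, -0.6, -1.6]
gripper_width: 0.355
finger_force: 61.4
```

send_rows --pt "0 0 0 0.038 -0.1 0 1" --pt "0 0 0 0.038 -0.1 0 1" --pt "0 0 0 0.038 -0.1 0 1" --pt "0 0 0 0.038 -0.1 0 1"

```text
clock: 12.3
tool_pos: [0.3846, -0.3633, 0.1283]
ee_rot: [0.001, 0.001, 1.0, -0.001]
contact_force: [0.8, 1.2, -1.7]
gripper_width: 0.35
finger_force: 61.4
```

```bash
python3 st.py .385 -.361 .018 3.1416
```

```text
t 12.3 pos [ 0.3846 -0.3633  0.1283] psi 3.1396 tilt [ 0.0011 -0.0016] w 0.35 F [ 0.8  1.2 -1.7] ff 61.4 q [-0.91  0.32 -0.25  1.   -0.   -0.91]
turn [-0.    -0.    -0.001] shift [-0.0003  0.0033  0.1471] rows 2.6467832666016804 0.016070835842345588
```

send_rows --pt "0 0 0 0 0.003 0.05 1" --pt "0 0 0 0 0.003 0.1 1" --pt "0 0 0 0 0.003 0.147 1" --pt "0 0 0 0 0.003 0.147 1" --pt "0 0 0 0 0.003 0.147 0.4" --pt "0 0 0 0 0.003 0.147 0.4" --pt "0 0 0 0 0.003 0.1 0.4" --pt "0 0 0 0 0.003 0.05 0.4"

```text
clock: 12.97
tool_pos: [0.3851, -0.3581, 0.0917]
ee_rot: [-0.0, -0.001, 1.0, 0.0]
contact_force: [1.1, -1.4, 0.8]
gripper_width: 0.598
finger_force: 0.0
```

```bash
cat > sl.py <<'E'
from h import *
# slats on board by rivets: gold points, top view; paired into slats ~66 mm apart; height checked in scene
def rivets(n,im):
    hsv=cv2.cvtColor(im,cv2.COLOR_RGB2HSV).astype(int);H,S,V=[hsv[...,i] for i in range(3)]
    return (H>8)&(H<26)&(S>110)
def dark(im):
    f=im.astype(int);return (f.max(2)<118)&(f[...,0]-f[...,2]>3)&(f[...,0]-f[...,2]<45)
def board(im,z=.059):
    m=dark(im);m[:158]=0;m[266:]=0;m[:,:203]=0;m[:,284:]=0
    # rivets belong to slats: fill
    m=cv2.morphologyEx(m.astype(np.uint8),cv2.MORPH_CLOSE,np.ones((3,3)))
    out=[]
    for c in blobs(m,120,520):
        (cx,cy),wh,an=cv2.minAreaRect(c);M=cv2.moments(c);p=(M["m10"]/M["m00"],M["m01"]/M["m00"])
        b=np.array([onz("top",q,z)[:2] for q in cv2.boxPoints(((cx,cy),wh,an))])
        e1,e2=b[1]-b[0],b[2]-b[1];e=e1 if np.linalg.norm(e1)>np.linalg.norm(e2) else e2
        out.append((onz("top",p,z)[:2],np.arctan2(e[1],e[0])%np.pi,np.linalg.norm(e1),np.linalg.norm(e2),p))
    return out
if __name__=="__main__":
    im=vision.capture("top");cv2.imwrite("pics/tl.png",im[...,::-1])
    for o in board(im):print("slat",o[0].round(4),"yaw",round(o[1],3),"size",round(o[2],3),round(o[3],3),np.round(o[4],1))
E
python3 st.py; python3 sl.py; python3 - <<'E'
from h import *
t=cv2.imread("pics/tl.png");s=vision.capture("scene")[...,::-1];cv2.imwrite("pics/s3.png",s)
cv2.imwrite("pics/m3.png",np.hstack([cv2.resize(t[155:270,195:340],(400,317),interpolation=2),cv2.resize(s[145:245,105:231],(400,317),interpolation=2)]))
E
```

```text
t 12.97 pos [ 0.3851 -0.3581  0.0917] psi -3.1399 tilt [-0.0006  0.0009] w 0.598 F [ 1.1 -1.4  0.8] ff 0.0 q [-0.9   0.35 -0.32  0.9   0.   -0.91]
slat [0.4316 0.1995] yaw 1.568 size 0.099 0.045 [253.2 244.6]
slat [0.4921 0.2061] yaw 1.526 size 0.031 0.101 [251.  223.4]
slat [0.4565 0.3023] yaw 0.02 size 0.023 0.1 [217.  235.9]
slat [0.5579 0.196 ] yaw 1.53 size 0.031 0.102 [254.8 200.7]
slat [0.6194 0.2003] yaw 1.511 size 0.03 0.101 [253.4 179.9]
slat [0.588  0.3008] yaw 0.08 size 0.026 0.103 [218.5 190.5]
```

View pics/m3.png

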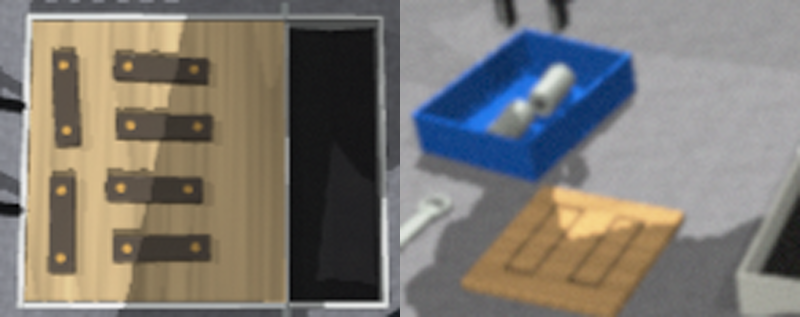

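Both rollers are in the bin (right half, at (512,118) and (553,88)), and the slats and the empty plate are undisturbed. Next is the upper-left slat.

send_rows --pt "0 0 0 -0.12 0.4 -0.037 0.5" --pt "0 0 0 -0.12 0.4 -0.037 0.5" --pt "0 0 0 -0.12 0.4 -0.037 0.5" --pt "0 0 0 -0.12 0.4 -0.037 0.5" --pt "0 0 0 -0.12 0.4 -0.037 0.5" --pt "0 0 0 -0.12 0.4 -0.037 0.5" --pt "0 0 0 -0.12 0.4 -0.037 0.5" --pt "0 0 0 -0.12 0.4 -0.037 0.5"

```text
clock: 13.73
tool_pos: [0.4762, -0.0553, 0.1201]
ee_rot: [0.002, -0.002, 1.0, -0.0]
contact_force: [-0.2, 0.1, 0.0]
gripper_width: 0.503
finger_force: 0.0
```

send_rows --pt "0 0 -0.022 -0.12 0.4 0 0.5" --pt "0 0 -0.022 -0.12 0.4 0 0.5" --pt "0 0 -0.022 -0.12 0.4 0 0.5" --pt "0 0 -0.022 -0.12 0.4 0 0.5" --pt "0 0 -0.022 -0.12 0.4 0 0.5" --pt "0 0 -0.022 -0.12 0.4 0 0.5" --pt "0 0 -0.022 -0.12 0.4 0 0.5" --pt "0 0 -0.022 -0.12 0.4 0 0.5"

```text
clock: 14.4
tool_pos: [0.5655, 0.2459, 0.1198]
ee_rot: [0.002, -0.037, 0.999, 0.001]
contact_force: [-0.7, -0.5, -0.6]
gripper_width: 0.504
finger_force: 0.0
```

```bash
python3 st.py .588 .301 .045 3.212
```

```text
t 14.4 pos [0.5655 0.2459 0.1198] psi -3.0685 tilt [0.0035 0.0017] w 0.504 F [-0.7 -0.5 -0.6] ff 0.0 q [ 0.28  0.47 -0.04  1.06  0.    0.2 ]
turn [ 0.    -0.     0.001] shift [-0.0349  0.0709  0.1   ] rows 2.2925455184132097 0.021259007110131733
```

send_rows --pt "0 0 0 -0.035 0.071 0 0.5" --pt "0 0 0 -0.035 0.071 0.01 0.5" --pt "0 0 0 -0.035 0.071 0.05 0.5" --pt "0 0 0 -0.035 0.071 0.085 0.5" --pt "0 0 0 -0.035 0.071 0.1 0.5" --pt "0 0 0 -0.035 0.071 0.1 0.5" --pt "0 0 0 -0.035 0.071 0.1 1" --pt "0 0 0 -0.035 0.071 0.1 1"

```text
clock: 15.07
tool_pos: [0.5876, 0.2969, 0.0447]
ee_rot: [0.001, -0.035, 0.999, 0.0]
contact_force: [0.2, 0.8, -0.0]
gripper_width: 0.285
finger_force: 58.8
```

send_rows --pt "0 0 0 0 0 0 1" --pt "0 0 0 0 0 0 1" --pt "0 0 0 0 0 -0.05 1" --pt "0 0 0 0 0 -0.1 1"

```text
clock: 15.4
tool_pos: [0.5859, 0.296, 0.1183]
ee_rot: [-0.001, -0.035, 0.999, -0.0]
contact_force: [1.4, 0.6, -0.6]
gripper_width: 0.291
finger_force: 59.4
```

```bash
python3 st.py .6314 -.1867 .1 3.075
```

```text
t 15.4 pos [0.5859 0.296  0.1183] psi -3.0711 tilt [-0.0022 -0.0008] w 0.291 F [ 1.4  0.6 -0.6] ff 59.4 q [ 0.34  0.54  0.09  1.12 -0.    0.27]
turn [-0.     0.     0.044] shift [-0.0152 -0.6463  0.0248] rows 11.635576493690502 1.0965964455915582
```

send_rows --pt "0 0 0.044 -0.012 -0.42 0.01 1" --pt "0 0 0.044 -0.012 -0.42 0.01 1" --pt "0 0 0.044 -0.012 -0.42 0.01 1" --pt "0 0 0.044 -0.012 -0.42 0.01 1" --pt "0 0 0.044 -0.012 -0.42 0.01 1" --pt "0 0 0.044 -0.012 -0.42 0.01 1" --pt "0 0 0.044 -0.012 -0.42 0.01 1" --pt "0 0 0.044 -0.012 -0.42 0.01 1"

```text
clock: 16.07
tool_pos: [0.6187, -0.0212, 0.1114]
ee_rot: [0.001, 0.035, 0.999, -0.001]
contact_force: [-0.1, -0.9, -1.6]
gripper_width: 0.288
finger_force: 59.4
```

```bash
python3 st.py .6314 -.1867 .1 3.075
```

```text
t 16.07 pos [ 0.6187 -0.0212  0.1114] psi 3.0716 tilt [ 0.0022 -0.0011] w 0.288 F [-0.1 -0.9 -1.6] ff 59.4 q [-0.17  0.48 -0.04  1.05 -0.   -0.1 ]
turn [-0.    -0.    -0.001] shift [-0.0323 -0.2189  0.0155] rows 3.9902672257178966 0.026882858693010547
```

send_rows --pt "0 0 0 -0.032 -0.219 0.015 1" --pt "0 0 0 -0.032 -0.219 0.015 1" --pt "0 0 0 -0.032 -0.219 0.015 1" --pt "0 0 0 -0.032 -0.219 0.015 1" --pt "0 0 0 -0.032 -0.219 0.015 1" --pt "0 0 0 -0.032 -0.219 0.05 1" --pt "0 0 0 -0.032 -0.219 0.05 1"

```text
clock: 16.65
tool_pos: [0.6298, -0.183, 0.0703]
ee_rot: [-0.001, 0.035, 0.999, 0.001]
contact_force: [-0.5, 0.3, -1.5]
gripper_width: 0.289
finger_force: 59.5
```

```bash
python3 st.py .6314 -.1867 .0155 3.075
```

```text
t 16.65 pos [ 0.6298 -0.183   0.0703] psi 3.0725 tilt [-0.0025  0.0011] w 0.289 F [-0.5  0.3 -1.5] ff 59.5 q [-0.41  0.57  0.    1.01  0.   -0.34]
turn [ 0.     0.    -0.001] shift [-0.0027 -0.0048  0.073 ] rows 1.317245847526346 0.019847998243452736
```

send_rows --pt "0 0 0 -0.003 -0.005 0.04 1" --pt "0 0 0 -0.003 -0.005 0.06 1" --pt "0 0 0 -0.003 -0.005 0.073 1" --pt "0 0 0 -0.003 -0.005 0.073 1" --pt "0 0 0 -0.003 -0.005 0.073 0.5" --pt "0 0 0 -0.003 -0.005 0.073 0.5" --pt "0 0 0 -0.003 -0.005 0.03 0.5" --pt "0 0 0 -0.003 -0.005 -0.02 0.5"

```text
clock: 17.32
tool_pos: [0.6319, -0.186, 0.0875]
ee_rot: [-0.001, 0.034, 0.999, 0.001]
contact_force: [0.4, -0.6, 1.0]
gripper_width: 0.497
finger_force: 0.0
```

```bash
python3 st.py .457 .302 .12 3.1416; cat >> sl.py <<'E'
def plate(im,z,box=(365,150,424,212)):
    x0,y0,x1,y1=box;m=dark(im)*0
    f=im.astype(int);d=(f.max(2)<118)&(f[...,0]-f[...,2]<45)&(f[...,0]-f[...,2]>=-2);m=np.zeros(d.shape,np.uint8);m[y0:y1,x0:x1]=d[y0:y1,x0:x1]
    m=cv2.morphologyEx(cv2.morphologyEx(m,cv2.MORPH_CLOSE,np.ones((3,3))),cv2.MORPH_OPEN,np.ones((4,4)));out=[]
    for c in blobs(m,100,2000):
        r=cv2.minAreaRect(c);b=np.array([onz("top",q,z)[:2] for q in cv2.boxPoints(r)]);e1,e2=b[1]-b[0],b[2]-b[1];e=e1 if np.linalg.norm(e1)>np.linalg.norm(e2) else e2
        c0=onz("top",r[0],z)[:2]-[.6293,-.2206];a=-.067;l=np.array([[np.cos(a),np.sin(a)],[-np.sin(a),np.cos(a)]])@c0
        out.append((l,(np.arctan2(e[1],e[0])-a)%np.pi,np.linalg.norm(e1),np.linalg.norm(e2)))
    return out
E
python3 - <<'E'
from sl import *
im=vision.capture("top");cv2.imwrite("pics/t4.png",im[...,::-1])
for o in board(im):print("slat",o[0].round(4),"yaw",round(o[1],3),"size",round(o[2],3),round(o[3],3),np.round(o[4],1))
E
```

```text
t 17.32 pos [ 0.6319 -0.186   0.0875] psi 3.074 tilt [-0.0027  0.0012] w 0.497 F [ 0.4 -0.6  1. ] ff 0.0 q [-0.41  0.56  0.04  1.05 -0.   -0.34]
turn [ 0.     0.    -0.022] shift [ 0.2768  0.6335 -0.0419] rows 12.456086561647755 0.5408293142064409
slat [0.431  0.2198] yaw 1.568 size 0.065 0.042 [246.  244.8]
slat [0.4555 0.302 ] yaw 0.019 size 0.026 0.097 [217.1 236.3]
slat [0.4919 0.2123] yaw 1.537 size 0.035 0.097 [248.9 223.5]
slat [0.5569 0.1967] yaw 1.47 size 0.037 0.114 [254.5 201.1]
slat [0.6189 0.2025] yaw 1.508 size 0.032 0.102 [252.7 180. ]
```

send_rows --pt "0 0 -0.022 0.18 0.38 -0.042 0.5" --pt "0 0 -0.022 0.18 0.38 -0.042 0.5" --pt "0 0 -0.022 0.18 0.38 -0.042 0.5" --pt "0 0 -0.022 0.18 0.38 -0.042 0.5" --pt "0 0 -0.022 0.18 0.38 -0.042 0.5" --pt "0 0 -0.022 0.18 0.38 -0.042 0.5" --pt "0 0 -0.022 0.18 0.38 -0.042 0.5" --pt "0 0 -0.022 0.18 0.38 -0.042 0.5"

```text
clock: 18.03
tool_pos: [0.5163, 0.1099, 0.1207]
ee_rot: [0.001, -0.002, 1.0, 0.0]
contact_force: [0.2, 0.3, -0.3]
gripper_width: 0.504
finger_force: 0.0
```

send_rows --pt "0 0 0 0.079 0.26 0 0.5" --pt "0 0 0 0.079 0.26 0 0.5" --pt "0 0 0 0.079 0.26 0 0.5" --pt "0 0 0 0.079 0.26 0 0.5" --pt "0 0 0 0.079 0.26 0 0.5" --pt "0 0 0 0.079 0.26 0 0.5"

```text
clock: 18.53
tool_pos: [0.4564, 0.3072, 0.1202]
ee_rot: [0.001, -0.003, 1.0, 0.001]
contact_force: [-0.7, -0.2, -0.1]
gripper_width: 0.5
finger_force: 0.0
```

```bash
python3 st.py .4565 .302 .045 3.145
```

```text
t 18.53 pos [0.4564 0.3072 0.1202] psi -3.1352 tilt [0.0019 0.0024] w 0.5 F [-0.7 -0.2 -0.1] ff 0.0 q [ 0.44  0.36 -0.21  0.99  0.    0.44]
turn [ 0.    -0.     0.001] shift [ 1.000e-04 -7.200e-03  1.002e-01] rows 1.8075545433909808 0.024153022777554156
```

send_rows --pt "0 0 0 0 -0.005 0.03 0.5" --pt "0 0 0 0 -0.005 0.07 0.5" --pt "0 0 0 0 -0.005 0.1 0.5" --pt "0 0 0 0 -0.005 0.1 0.5" --pt "0 0 0 0 -0.005 0.1 1" --pt "0 0 0 0 -0.005 0.1 1" --pt "0 0 0 0 -0.005 0.1 1" --pt "0 0 0 0 -0.005 0.1 1"

```text
clock: 19.2
tool_pos: [0.4586, 0.2982, 0.0448]
ee_rot: [0.001, -0.001, 1.0, 0.0]
contact_force: [-2.2, -1.0, 6.7]
gripper_width: 0.287
finger_force: 59.8
```

send_rows --pt "0 0 0 0 0 -0.05 1" --pt "0 0 0 0 0 -0.1 1" --pt "0 0 0 0 0 -0.1 1"

```text
clock: 19.45
tool_pos: [0.4606, 0.2992, 0.1252]
ee_rot: [0.004, -0.001, 1.0, 0.002]
contact_force: [1.4, 0.6, 0.3]
gripper_width: 0.286
finger_force: 59.6
```

```bash
python3 st.py .6271 -.2545 .1 3.075; python3 - <<'E'
from sl import *
im=vision.capture("top");cv2.imwrite("pics/t5.png",im[...,::-1])
for o in plate(im,.028):print("plate slat local",o[0].round(4),"yaw",round(o[1],3),np.round(o[2:],3))
E
```

```text
t 19.45 pos [0.4606 0.2992 0.1252] psi -3.1402 tilt [0.0077 0.0035] w 0.286 F [1.4 0.6 0.3] ff 59.6 q [ 0.43  0.35 -0.21  1.   -0.    0.43]
turn [ 0.    -0.     0.022] shift [-0.2207 -0.7387  0.0328] rows 13.878459066784448 0.5440936050516143
plate slat local [-0.0015  0.0346] yaw 0.023 [0.03  0.101]
```

send_rows --pt "0 0 0.022 -0.12 -0.4 0.01 1" --pt "0 0 0.022 -0.12 -0.4 0.01 1" --pt "0 0 0.022 -0.12 -0.4 0.01 1" --pt "0 0 0.022 -0.12 -0.4 0.01 1" --pt "0 0 0.022 -0.12 -0.4 0.01 1" --pt "0 0 0.022 -0.12 -0.4 0.01 1" --pt "0 0 0.022 -0.12 -0.4 0.01 1" --pt "0 0 0.022 -0.12 -0.4 0.01 1"

```text
clock: 20.17
tool_pos: [0.5491, -0.0058, 0.1107]
ee_rot: [-0.0, 0.035, 0.999, -0.0]
contact_force: [-0.9, 0.3, -0.3]
gripper_width: 0.286
finger_force: 59.6
```

send_rows --pt "0 0 0 -0.124 -0.333 0.02 1" --pt "0 0 0 -0.124 -0.333 0.02 1" --pt "0 0 0 -0.124 -0.333 0.02 1" --pt "0 0 0 -0.124 -0.333 0.02 1" --pt "0 0 0 -0.124 -0.333 0.02 1" --pt "0 0 0 -0.124 -0.333 0.02 1" --pt "0 0 0 -0.124 -0.333 0.02 1" --pt "0 0 0 -0.124 -0.333 0.02 1"

```text
clock: 20.83
tool_pos: [0.6245, -0.2614, 0.0946]
ee_rot: [-0.0, 0.036, 0.999, -0.0]
contact_force: [-0.4, -0.4, -0.8]
gripper_width: 0.287
finger_force: 59.6
```

```bash
python3 st.py .6271 -.2545 .0155 3.075
```

```text
t 20.83 pos [ 0.6245 -0.2614  0.0946] psi 3.0703 tilt [-0.0008 -0.0002] w 0.287 F [-0.4 -0.4 -0.8] ff 59.6 q [-0.52  0.58  0.11  1.09 -0.   -0.45]
turn [ 0.    -0.    -0.002] shift [-0.0028  0.0094  0.1054] rows 1.9038189939444443 0.037805192566935375
```

send_rows --pt "0 0 0 -0.003 0.009 0.04 1" --pt "0 0 0 -0.003 0.009 0.08 1" --pt "0 0 0 -0.003 0.009 0.105 1" --pt "0 0 0 -0.003 0.009 0.105 1" --pt "0 0 0 -0.003 0.009 0.105 0.5" --pt "0 0 0 -0.003 0.009 0.105 0.5" --pt "0 0 0 -0.003 0.009 0.06 0.5" --pt "0 0 0 -0.003 0.009 0.01 0.5"

```text
clock: 21.5
tool_pos: [0.6258, -0.2498, 0.0882]
ee_rot: [-0.002, 0.034, 0.999, 0.001]
contact_force: [0.1, -1.1, -0.0]
gripper_width: 0.499
finger_force: 0.0
```

```bash
python3 st.py .6194 .201 .12 1.525
```

```text
t 21.5 pos [ 0.6258 -0.2498  0.0882] psi 3.074 tilt [-0.0035  0.0019] w 0.499 F [ 0.1 -1.1 -0. ] ff 0.0 q [-0.5   0.59  0.09  1.08  0.   -0.43]
turn [-0.002 -0.001  0.493] shift [ 0.0492  0.5992 -0.0412] rows 10.838449154097228 12.391968183118067
```

send_rows --pt "0 0 0.3 0.03 0.38 -0.041 0.5" --pt "0 0 0.3 0.03 0.38 -0.041 0.5" --pt "0 0 0.3 0.03 0.38 -0.041 0.5" --pt "0 0 0.3 0.03 0.38 -0.041 0.5" --pt "0 0 0.3 0.03 0.38 -0.041 0.5" --pt "0 0 0.3 0.03 0.38 -0.041 0.5" --pt "0 0 0.3 0.03 0.38 -0.041 0.5" --pt "0 0 0.3 0.03 0.38 -0.041 0.5"

```text
clock: 22.17
tool_pos: [0.6237, 0.0412, 0.1213]
ee_rot: [0.001, 0.485, 0.875, 0.001]
contact_force: [0.6, 0.8, 0.2]
gripper_width: 0.498
finger_force: 0.0
```

```bash
python3 st.py .6194 .201 .12 1.525; python3 - <<'E'
from sl import *
im=vision.capture("top");cv2.imwrite("pics/t6.png",im[...,::-1])
for o in plate(im,.028):print("plate slat local",o[0].round(4),"yaw",round(o[1],3),np.round(o[2:],3))
for o in board(im):print("slat",o[0].round(4),"yaw",round(o[1],3),"size",round(o[2],3),round(o[3],3),np.round(o[4],1))
E
```

```text
t 22.17 pos [0.6237 0.0412 0.1213] psi 2.1298 tilt [0.002  0.0014] w 0.498 F [0.6 0.8 0.2] ff 0.0 q [-0.07  0.48 -0.01  1.08  0.    0.95]
turn [-0.    -0.     0.192] shift [0.1837 0.1082 0.002 ] rows 3.8337405212269227 4.83806450989313
plate slat local [-0.0081 -0.0294] yaw 0.015 [0.033 0.104]
plate slat local [-0.0047  0.036 ] yaw 0.023 [0.027 0.107]
slat [0.432  0.2029] yaw 1.568 size 0.051 0.096 [252.  244.5]
slat [0.492  0.2098] yaw 1.568 size 0.04 0.097 [249.7 223.4]
slat [0.5583 0.2004] yaw 1.568 size 0.098 0.044 [253.2 200.6]
slat [0.6192 0.2035] yaw 1.568 size 0.105 0.033 [252.3 179.9]
```

send_rows --pt "0 0 0.192 0.182 0.107 0 0.5" --pt "0 0 0.192 0.182 0.107 0 0.5" --pt "0 0 0.192 0.182 0.107 0 0.5" --pt "0 0 0.192 0.182 0.107 0 0.5" --pt "0 0 0.192 0.182 0.107 0 0.5" --pt "0 0 0.192 0.182 0.107 0 0.5" --pt "0 0 0.192 0.182 0.107 0 0.5"

```text
clock: 22.8
tool_pos: [0.6195, 0.1928, 0.1198]
ee_rot: [0.0, 0.72, 0.694, 0.0]
contact_force: [-0.3, 0.3, -0.2]
gripper_width: 0.497
finger_force: 0.0
```

```bash
python3 st.py .6194 .202 .045 1.525
```

```text
t 22.8 pos [0.6195 0.1928 0.1198] psi 1.5333 tilt [ 0.0004 -0.0003] w 0.497 F [-0.3  0.3 -0.2] ff 0.0 q [ 0.18  0.52  0.06  1.11 -0.    1.78]
turn [ 0.    -0.     0.003] shift [ 0.0123 -0.0006  0.0997] rows 1.806824782066895 0.06674254769885124
```

send_rows --pt "0 0 0.003 0.012 0 0.03 0.5" --pt "0 0 0.003 0.012 0 0.07 0.5" --pt "0 0 0.003 0.012 0 0.1 0.5" --pt "0 0 0.003 0.012 0 0.1 0.5" --pt "0 0 0.003 0.012 0 0.1 1" --pt "0 0 0.003 0.012 0 0.1 1" --pt "0 0 0.003 0.012 0 0.1 1" --pt "0 0 0.003 0.012 0 0.1 1"

```text
clock: 23.47
tool_pos: [0.62, 0.2016, 0.0449]
ee_rot: [0.0, 0.725, 0.689, 0.0]
contact_force: [-1.2, -1.5, 2.1]
gripper_width: 0.283
finger_force: 59.3
```

send_rows --pt "0 0 0 0 0 -0.05 1" --pt "0 0 0 0 0 -0.1 1" --pt "0 0 0 0 0 -0.11 1"

```text
clock: 23.72
tool_pos: [0.6217, 0.2025, 0.1328]
ee_rot: [0.002, 0.725, 0.689, 0.003]
contact_force: [1.3, 0.2, -0.2]
gripper_width: 0.288
finger_force: 59.6
```

```bash
python3 -c "
import numpy as np
c=np.array([.6293,-.2206]);a=-.067
for x in(.034,-.034):print('L2',(c+x*np.array([np.cos(a),np.sin(a)])).round(4))"
python3 st.py .663 -.223 .11 1.504
```

```text
L2 [ 0.6632 -0.2229]
L2 [ 0.5954 -0.2183]
t 23.72 pos [0.6217 0.2025 0.1328] psi 1.5198 tilt [0.0066 0.0013] w 0.288 F [ 1.3  0.2 -0.2] ff 59.6 q [ 0.19  0.52  0.09  1.14 -0.    1.81]
turn [-0.    -0.     0.005] shift [-0.5638  0.0837  0.03  ] rows 10.265716495488402 0.1263064133941043
```

send_rows --pt "0 0 0.005 -0.43 0.065 0 1" --pt "0 0 0.005 -0.43 0.065 0 1" --pt "0 0 0.005 -0.43 0.065 0 1" --pt "0 0 0.005 -0.43 0.065 0 1" --pt "0 0 0.005 -0.43 0.065 0 1" --pt "0 0 0.005 -0.43 0.065 0 1" --pt "0 0 0.005 -0.43 0.065 0 1" --pt "0 0 0.005 -0.43 0.065 0 1"

```text
clock: 24.38
tool_pos: [0.6514, -0.1254, 0.127]
ee_rot: [0.0, 0.731, 0.683, -0.0]
contact_force: [0.0, 0.7, -1.1]
gripper_width: 0.284
finger_force: 59.6
```

send_rows --pt "0 0 0 -0.134 0.019 0.02 1" --pt "0 0 0 -0.134 0.019 0.04 1" --pt "0 0 0 -0.134 0.019 0.06 1" --pt "0 0 0 -0.134 0.019 0.06 1" --pt "0 0 0 -0.134 0.019 0.06 1" --pt "0 0 0 -0.134 0.019 0.06 1"

```text
clock: 24.88
tool_pos: [0.659, -0.2232, 0.0823]
ee_rot: [-0.0, 0.73, 0.683, 0.0]
contact_force: [0.7, 1.0, -0.7]
gripper_width: 0.287
finger_force: 59.5
```

```bash
python3 st.py .6632 -.2229 .0315 1.504
```

```text
t 24.88 pos [ 0.659  -0.2232  0.0823] psi 1.5035 tilt [0.0001 0.0002] w 0.287 F [ 0.7  1.  -0.7] ff 59.5 q [-0.44  0.62  0.15  1.09  0.    1.19]
turn [ 0.  0. -0.] shift [0.0008 0.0056 0.0678] rows 1.2230704539431276 0.003878101824863478
```

send_rows --pt "0 0 0 0.001 0.006 0.03 1" --pt "0 0 0 0.001 0.006 0.055 1" --pt "0 0 0 0.001 0.006 0.068 1" --pt "0 0 0 0.001 0.006 0.068 1" --pt "0 0 0 0.001 0.006 0.068 0.5" --pt "0 0 0 0.001 0.006 0.068 0.5" --pt "0 0 0 0.001 0.006 0.02 0.5" --pt "0 0 0 0.001 0.006 -0.03 0.5"

```text
clock: 25.55
tool_pos: [0.6625, -0.2222, 0.1047]
ee_rot: [-0.001, 0.731, 0.683, -0.001]
contact_force: [-0.0, -1.1, -1.1]
gripper_width: 0.499
finger_force: 0.0
```

```bash
python3 st.py .558 .1985 .12 1.53
```

```text
t 25.55 pos [ 0.6625 -0.2222  0.1047] psi 1.5035 tilt [-0.0029  0.0013] w 0.499 F [-0.  -1.1 -1.1] ff 0.0 q [-0.44  0.62  0.2   1.16 -0.    1.2 ]
turn [ 0.    -0.    -0.008] shift [ 0.5503 -0.1768 -0.0193] rows 10.401529389495696 0.21216480925121317
```

send_rows --pt "0 0 -0.008 0.41 -0.13 -0.019 0.5" --pt "0 0 -0.008 0.41 -0.13 -0.019 0.5" --pt "0 0 -0.008 0.41 -0.13 -0.019 0.5" --pt "0 0 -0.008 0.41 -0.13 -0.019 0.5" --pt "0 0 -0.008 0.41 -0.13 -0.019 0.5" --pt "0 0 -0.008 0.41 -0.13 -0.019 0.5" --pt "0 0 -0.008 0.41 -0.13 -0.019 0.5" --pt "0 0 -0.008 0.41 -0.13 -0.019 0.5"

```text
clock: 26.22
tool_pos: [0.5862, 0.0934, 0.1202]
ee_rot: [0.0, 0.722, 0.692, 0.001]
contact_force: [0.6, 0.5, 0.5]
gripper_width: 0.499
finger_force: 0.0
```

```bash
python3 st.py .558 .1985 .12 1.53; python3 - <<'E'
from sl import *
im=vision.capture("top");s=vision.capture("scene")
for o in board(im):print("slat",o[0].round(4),"yaw",round(o[1],3),"size",round(o[2],3),round(o[3],3),np.round(o[4],1))
cv2.imwrite("pics/m6.png",np.hstack([cv2.resize(im[155:270,200:315,::-1],(267,267),interpolation=2),cv2.resize(im[150:213,362:425,::-1],(267,267),interpolation=2),cv2.resize(s[192:252,120:197,::-1],(267,267),interpolation=2)]))
E
```

```text
t 26.22 pos [0.5862 0.0934 0.1202] psi 1.5296 tilt [0.0016 0.0004] w 0.499 F [0.6 0.5 0.5] ff 0.0 q [ 0.02  0.43 -0.1   1.04  0.    1.63]
turn [ 0.  0. -0.] shift [ 0.1385 -0.0433  0.0003] rows 2.609589782725955 0.003147662044497679
slat [0.4304 0.2204] yaw 0.014 size 0.082 0.065 [245.8 245. ]
slat [0.5313 0.2145] yaw 0.002 size 0.178 0.194 [248.2 209.8]
```

View pics/m6.png

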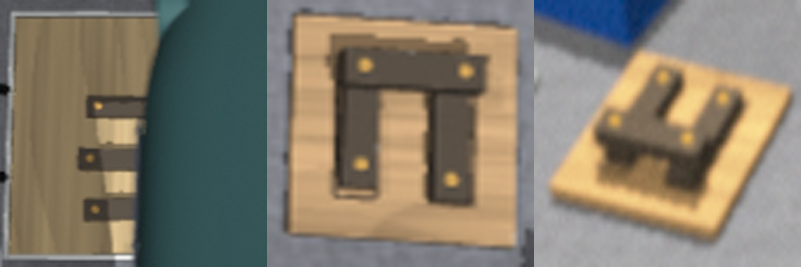

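The tower's first layer and one crosspiece sit on their places (middle panel), and the three remaining board slats have not moved (left rivets at (97,106), (90,158) and (96,209) in the left panel).

send_rows --pt "0 0 0 0.136 -0.043 0 0.5" --pt "0 0 0 0.136 -0.043 0 0.5" --pt "0 0 0 0.136 -0.043 0 0.5" --pt "0 0 0 0.136 -0.043 0 0.5" --pt "0 0 0 0.136 -0.043 0.03 0.5" --pt "0 0 0 0.136 -0.043 0.05 0.5"

```text
clock: 26.82
tool_pos: [0.5599, 0.1938, 0.0815]
ee_rot: [0.001, 0.722, 0.692, 0.001]
contact_force: [-0.5, 0.9, -0.9]
gripper_width: 0.501
finger_force: 0.0
```

```bash
python3 st.py .558 .1985 .045 1.53
```

```text
t 26.82 pos [0.5599 0.1938 0.0815] psi 1.5291 tilt [0.0023 0.0002] w 0.501 F [-0.5  0.9 -0.9] ff 0.0 q [ 0.2   0.46 -0.17  0.94 -0.    1.81]
turn [ 0.  0. -0.] shift [ 0.0061 -0.0029  0.0487] rows 0.8843124029435576 0.007428879106512909
```

send_rows --pt "0 0 0 0.006 -0.002 0.03 0.5" --pt "0 0 0 0.006 -0.002 0.049 0.5" --pt "0 0 0 0.006 -0.002 0.049 0.5" --pt "0 0 0 0.006 -0.002 0.049 1" --pt "0 0 0 0.006 -0.002 0.049 1" --pt "0 0 0 0.006 -0.002 0.049 1" --pt "0 0 0 0.006 -0.002 0.049 1"

```text
clock: 27.4
tool_pos: [0.5587, 0.1982, 0.0458]
ee_rot: [0.001, 0.722, 0.692, 0.001]
contact_force: [0.1, -1.8, 7.6]
gripper_width: 0.285
finger_force: 59.8
```

send_rows --pt "0 0 0 0 0 -0.05 1" --pt "0 0 0 0 0 -0.1 1" --pt "0 0 0 -0.03 0 -0.12 1" --pt "0 0 0 -0.08 0 -0.12 1" --pt "0 0 0 -0.13 0 -0.12 1" --pt "0 0 0 -0.18 0 -0.12 1" --pt "0 0 0 -0.23 0 -0.12 1" --pt "0 0 0 -0.28 0 -0.12 1"

```text
clock: 28.07
tool_pos: [0.5488, -0.0132, 0.1352]
ee_rot: [0.0, 0.722, 0.692, 0.0]
contact_force: [1.1, -0.4, -1.8]
gripper_width: 0.283
finger_force: 59.6
```

```bash
python3 st.py .5954 -.2183 .0315 1.504
```

```text
t 28.07 pos [ 0.5488 -0.0132  0.1352] psi 1.5285 tilt [ 0.001  -0.0002] w 0.283 F [ 1.1 -0.4 -1.8] ff 59.6 q [-0.17  0.35 -0.19  1.03  0.    1.44]
turn [ 0.    -0.     0.008] shift [-0.2705  0.0736  0.1384] rows 5.623353670541839 0.19607207203547716
```

send_rows --pt "0 0 0.008 -0.265 0.073 0 1" --pt "0 0 0.008 -0.265 0.073 0 1" --pt "0 0 0.008 -0.265 0.073 0 1" --pt "0 0 0.008 -0.265 0.073 0 1" --pt "0 0 0.008 -0.265 0.073 0.03 1" --pt "0 0 0.008 -0.268 0.073 0.06 1" --pt "0 0 0.008 -0.268 0.073 0.07 1" --pt "0 0 0.008 -0.268 0.073 0.07 1"

```text
clock: 28.73
tool_pos: [0.5939, -0.2142, 0.0804]
ee_rot: [-0.002, 0.731, 0.682, -0.001]
contact_force: [0.0, 0.6, -0.7]
gripper_width: 0.287
finger_force: 59.5
```

```bash
python3 st.py .5954 -.2183 .0315 1.504
```

```text
t 28.73 pos [ 0.5939 -0.2142  0.0804] psi 1.5023 tilt [-0.0031  0.0018] w 0.287 F [ 0.   0.6 -0.7] ff 59.5 q [-0.48  0.52 -0.05  1.    0.    1.16]
turn [ 0.    -0.    -0.001] shift [-0.0054  0.0026  0.0652] rows 1.177128033006547 0.013507773350447394
```

send_rows --pt "0 0 0 -0.005 0.002 0.03 1" --pt "0 0 0 -0.005 0.002 0.055 1" --pt "0 0 0 -0.005 0.002 0.065 1" --pt "0 0 0 -0.005 0.002 0.065 1" --pt "0 0 0 -0.005 0.002 0.065 0.5" --pt "0 0 0 -0.005 0.002 0.065 0.5" --pt "0 0 0 -0.005 0.002 0.02 0.5" --pt "0 0 0 -0.005 0.002 -0.03 0.5"

```text
clock: 29.4
tool_pos: [0.5954, -0.2178, 0.105]
ee_rot: [-0.001, 0.731, 0.683, -0.0]
contact_force: [0.6, 0.1, 0.5]
gripper_width: 0.498
finger_force: 0.0
```

send_rows --pt "0 0 0 0.4 -0.02 -0.01 0.5" --pt "0 0 0 0.4 -0.02 -0.01 0.5" --pt "0 0 0 0.4 -0.02 -0.01 0.5" --pt "0 0 0 0.4 -0.02 -0.01 0.5" --pt "0 0 0 0.4 -0.02 -0.01 0.5" --pt "0 0 0 0.4 -0.02 -0.01 0.5" --pt "0 0 0 0.4 -0.02 -0.01 0.5" --pt "0 0 0 0.4 -0.02 -0.01 0.5"

```text
clock: 30.07
tool_pos: [0.6016, 0.0873, 0.1139]
ee_rot: [0.0, 0.729, 0.684, 0.001]
contact_force: [-0.3, 0.4, -0.0]
gripper_width: 0.501
finger_force: 0.0
```

```bash
python3 st.py .492 .2075 .12 1.53; python3 - <<'E'
from sl import *
im=vision.capture("top");s=vision.capture("scene");cv2.imwrite("pics/t7.png",im[...,::-1]);cv2.imwrite("pics/s7.png",s[...,::-1])
cv2.imwrite("pics/m7.png",np.hstack([cv2.resize(s[178:250,215:358,::-1],(400,201),interpolation=2),cv2.resize(im[150:213,362:425,::-1],(201,201),interpolation=2),cv2.resize(s[192:252,120:197,::-1],(199,201),interpolation=2)]))
E
```

```text
t 30.07 pos [0.6016 0.0873 0.1139] psi 1.5072 tilt [0.0023 0.0013] w 0.501 F [-0.3  0.4 -0. ] ff 0.0 q [ 0.01  0.46 -0.07  1.04  0.    1.64]
turn [ 0.     0.    -0.007] shift [ 0.1507 -0.1561 -0.0083] rows 3.905174853311336 0.1827096200243581
```

View pics/m7.png

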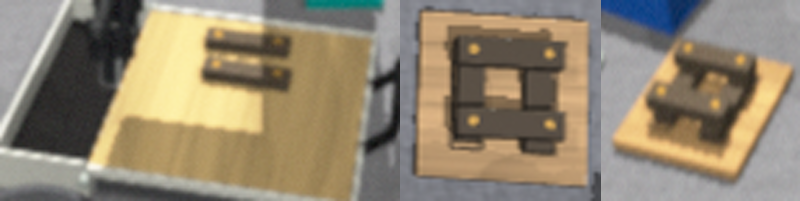

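```bash
python3 - <<'E'
from h import *
for p in((209,71),(273,74),(215,36),(274,43)):print(onz("scene",(215+p[0]/2.797-.32,178+p[1]/2.79-.32),.059).round(4))
E
```

```text
[0.5081 0.1677 0.059 ]
[0.4981 0.2385 0.059 ]
[0.4388 0.1624 0.059 ]
[0.4379 0.2315 0.059 ]
```

send_rows --pt "0 0 -0.007 0.15 -0.156 -0.008 0.5" --pt "0 0 -0.007 0.15 -0.156 -0.008 0.5" --pt "0 0 -0.007 0.15 -0.156 -0.008 0.5" --pt "0 0 -0.007 0.15 -0.156 -0.008 0.5" --pt "0 0 -0.007 0.15 -0.156 -0.008 0.5" --pt "0 0 -0.007 0.15 -0.156 0.02 0.5" --pt "0 0 -0.007 0.15 -0.156 0.04 0.5" --pt "0 0 -0.007 0.15 -0.156 0.04 0.5"

```text
clock: 30.83
tool_pos: [0.4918, 0.2009, 0.0806]
ee_rot: [-0.0, 0.723, 0.69, -0.001]
contact_force: [-1.0, 0.5, -0.9]
gripper_width: 0.503
finger_force: 0.0
```

```bash
python3 st.py .492 .2065 .045 1.53
```

```text
t 30.83 pos [0.4918 0.2009 0.0806] psi 1.5243 tilt [-0.002  -0.0008] w 0.503 F [-1.   0.5 -0.9] ff 0.0 q [ 0.23  0.37 -0.32  0.88 -0.    1.85]
turn [-0.    -0.    -0.002] shift [ 0.0076 -0.      0.0475] rows 0.8654832248784176 0.045536022438902535
```

send_rows --pt "0 0 -0.002 0.005 0.003 0.01 0.42" --pt "0 0 -0.002 0.005 0.003 0.025 0.42" --pt "0 0 -0.002 0.005 0.003 0.047 0.42" --pt "0 0 -0.002 0.005 0.003 0.047 0.42" --pt "0 0 -0.002 0.005 0.003 0.047 1" --pt "0 0 -0.002 0.005 0.003 0.047 1" --pt "0 0 -0.002 0.005 0.003 0.047 1" --pt "0 0 -0.002 0.005 0.003 0.047 1"

```text
clock: 31.5
tool_pos: [0.4957, 0.2056, 0.0481]
ee_rot: [0.001, 0.721, 0.693, 0.001]
contact_force: [-1.3, -2.3, 7.8]
gripper_width: 0.287
finger_force: 59.9
```

send_rows --pt "0 0 0 0 0 -0.05 1" --pt "0 0 0 0 0 -0.1 1" --pt "0 0 0 0 0 -0.12 1"

```text
clock: 31.75
tool_pos: [0.4964, 0.206, 0.1417]
ee_rot: [0.001, 0.721, 0.693, 0.002]
contact_force: [1.5, 1.0, 0.4]
gripper_width: 0.283
finger_force: 59.5
```

```bash
python3 st.py .6314 -.1867 .13 3.075
```

```text
t 31.75 pos [0.4964 0.206  0.1417] psi 1.5314 tilt [0.005  0.0012] w 0.283 F [1.5 1.  0.4] ff 59.5 q [ 0.24  0.32 -0.21  1.03  0.    1.85]
turn [ 0.001  0.002 -0.491] shift [-0.5161  0.2004  0.0158] rows 9.96097094303795 12.34896295761343
```

send_rows --pt "0 0 -0.3 -0.4 0.155 0 1" --pt "0 0 -0.3 -0.4 0.155 0 1" --pt "0 0 -0.3 -0.4 0.155 0 1" --pt "0 0 -0.3 -0.4 0.155 0 1" --pt "0 0 -0.3 -0.4 0.155 0 1" --pt "0 0 -0.3 -0.4 0.155 0 1" --pt "0 0 -0.3 -0.4 0.155 0 1" --pt "0 0 -0.3 -0.4 0.155 0 1"

```text
clock: 32.42
tool_pos: [0.597, -0.0925, 0.1377]
ee_rot: [0.001, 0.326, 0.945, 0.0]
contact_force: [0.6, 0.5, -0.9]
gripper_width: 0.283
finger_force: 59.5
```

```bash
python3 st.py .6316 -.1867 .13 3.075
```

```text
t 32.42 pos [ 0.597  -0.0925  0.1377] psi 2.4764 tilt [ 0.0011 -0.0002] w 0.283 F [ 0.6  0.5 -0.9] ff 59.5 q [-0.29  0.44 -0.04  1.09  0.    0.38]
turn [-0.     0.    -0.191] shift [-0.1139 -0.0704  0.0104] rows 2.4149372676599805 4.788576417834374
```

send_rows --pt "0 0 -0.191 -0.113 -0.069 0.01 1" --pt "0 0 -0.191 -0.113 -0.069 0.01 1" --pt "0 0 -0.191 -0.113 -0.069 0.01 1" --pt "0 0 -0.191 -0.113 -0.069 0.01 1" --pt "0 0 -0.191 -0.113 -0.069 0.02 1" --pt "0 0 -0.191 -0.113 -0.069 0.04 1" --pt "0 0 -0.191 -0.113 -0.069 0.06 1" --pt "0 0 -0.191 -0.113 -0.069 0.06 1"

```text
clock: 33.08
tool_pos: [0.6297, -0.1834, 0.09]
ee_rot: [-0.001, 0.036, 0.999, 0.001]
contact_force: [0.2, 0.4, -0.8]
gripper_width: 0.285
finger_force: 59.5
```

```bash
python3 st.py .6316 -.1867 .0495 3.075
```

```text
t 33.08 pos [ 0.6297 -0.1834  0.09  ] psi 3.0703 tilt [-0.0026  0.0011] w 0.285 F [ 0.2  0.4 -0.8] ff 59.5 q [-0.41  0.55  0.03  1.05  0.   -0.34]
turn [ 0.     0.    -0.002] shift [-0.003  -0.0043  0.054 ] rows 0.9749293187489494 0.03770745399877384
```

Lower, release and rise slightly, then back over the last slat.

send_rows --pt "0 0 0 -0.003 -0.004 0.025 1" --pt "0 0 0 -0.003 -0.004 0.045 1" --pt "0 0 0 -0.003 -0.004 0.054 1" --pt "0 0 0 -0.003 -0.004 0.054 1" --pt "0 0 0 -0.003 -0.004 0.054 0.5" --pt "0 0 0 -0.003 -0.004 0.054 0.5" --pt "0 0 0 -0.003 -0.004 0.01 0.5" --pt "0 0 0 -0.003 -0.004 -0.04 0.5"

```text
clock: 33.75
tool_pos: [0.6316, -0.1863, 0.1218]
ee_rot: [-0.001, 0.036, 0.999, 0.001]
contact_force: [0.9, -0.2, -0.0]
gripper_width: 0.502
finger_force: 0.0
```

send_rows --pt "0 0 0.3 0.2 0.37 0 0.45" --pt "0 0 0.3 0.2 0.37 0 0.45" --pt "0 0 0.3 0.2 0.37 0 0.45" --pt "0 0 0.3 0.2 0.37 0 0.45" --pt "0 0 0.3 0.2 0.37 0 0.45" --pt "0 0 0.3 0.2 0.37 0 0.45" --pt "0 0 0.3 0.2 0.37 0 0.45" --pt "0 0 0.3 0.2 0.37 0 0.45"

```text
clock: 34.42
tool_pos: [0.5017, 0.1029, 0.1231]
ee_rot: [0.001, 0.488, 0.873, 0.001]
contact_force: [1.0, -0.1, 0.2]
gripper_width: 0.547
finger_force: 0.0
```

```bash
python3 st.py .434 .2 .12 1.56; python3 - <<'E'
from sl import *
im=vision.capture("top");s=vision.capture("scene")
cv2.imwrite("pics/m8.png",np.hstack([cv2.resize(s[178:250,215:358,::-1],(400,201),interpolation=2),cv2.resize(im[150:213,362:425,::-1],(201,201),interpolation=2),cv2.resize(s[192:252,120:197,::-1],(199,201),interpolation=2)]))
E
```

```text
t 34.42 pos [0.5017 0.1029 0.1231] psi 2.1226 tilt [0.0017 0.0004] w 0.547 F [ 1.  -0.1  0.2] ff 0.0 q [ 0.04  0.3  -0.3   0.97  0.    1.06]
turn [ 0.    -0.     0.179] shift [ 0.1575 -0.009   0.0041] rows 2.8388025190640556 4.500618824793584
```

View pics/m8.png

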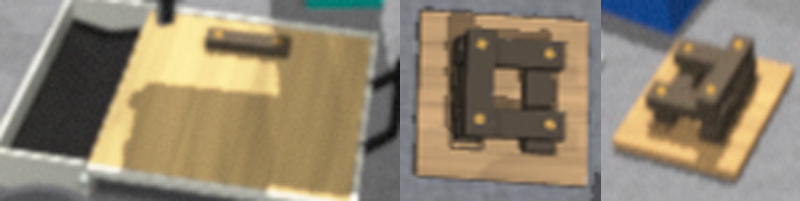

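Slat five lies on top of the tower and the last slat is still in its old place (rivets (217,34) and (272,40) in the left panel).

send_rows --pt "0 0 0.179 0.156 -0.009 0 0.45" --pt "0 0 0.179 0.156 -0.009 0 0.45" --pt "0 0 0.179 0.156 -0.009 0 0.45" --pt "0 0 0.179 0.156 -0.009 0 0.45" --pt "0 0 0.179 0.156 -0.009 0.02 0.45" --pt "0 0 0.179 0.156 -0.009 0.04 0.45" --pt "0 0 0.179 0.156 -0.009 0.05 0.45" --pt "0 0 0.179 0.156 -0.009 0.05 0.45"

```text
clock: 35.18
tool_pos: [0.4351, 0.196, 0.0837]
ee_rot: [-0.0, 0.709, 0.706, -0.001]
contact_force: [-0.2, 0.1, 0.2]
gripper_width: 0.55
finger_force: 0.0
```

```bash
python3 st.py .434 .2 .046 1.56
```

```text
t 35.18 pos [0.4351 0.196  0.0837] psi 1.5667 tilt [-0.001  -0.0004] w 0.55 F [-0.2  0.1  0.2] ff 0.0 q [ 0.25  0.28 -0.45  0.84 -0.    1.83]
turn [0.    0.    0.002] shift [ 0.0054 -0.0015  0.0503] rows 0.9094872039968813 0.05343626115910638
```

send_rows --pt "0 0 0.002 0.005 -0.001 0.015 0.45" --pt "0 0 0.002 0.005 -0.001 0.035 0.45" --pt "0 0 0.002 0.005 -0.001 0.05 0.45" --pt "0 0 0.002 0.005 -0.001 0.05 0.45" --pt "0 0 0.002 0.005 -0.001 0.05 1" --pt "0 0 0.002 0.005 -0.001 0.05 1" --pt "0 0 0.002 0.005 -0.001 0.05 1" --pt "0 0 0.002 0.005 -0.001 0.05 1"

```text
clock: 35.85
tool_pos: [0.4352, 0.2001, 0.048]
ee_rot: [0.0, 0.711, 0.703, 0.001]
contact_force: [-1.3, -1.0, 5.5]
gripper_width: 0.285
finger_force: 59.1
```

send_rows --pt "0 0 0 0 0 -0.05 1" --pt "0 0 0 0 0 -0.1 1" --pt "0 0 0 0 0 -0.12 1"

```text
clock: 36.1
tool_pos: [0.436, 0.2005, 0.1417]
ee_rot: [0.001, 0.711, 0.703, 0.002]
contact_force: [0.7, 1.3, -0.1]
gripper_width: 0.279
finger_force: 60.0
```

```bash
python3 st.py .627 -.2545 .13 3.075
```

```text
t 36.1 pos [0.436  0.2005 0.1417] psi 1.5596 tilt [0.0049 0.0013] w 0.279 F [ 0.7  1.3 -0.1] ff 60.0 q [ 0.26  0.23 -0.35  0.99 -0.    1.84]
turn [ 0.001  0.002 -0.482] shift [-0.6037  0.2614  0.0161] rows 11.836510791775122 12.123132260682645
```

send_rows --pt "0 0 -0.3 -0.39 0.17 0 1" --pt "0 0 -0.3 -0.39 0.17 0 1" --pt "0 0 -0.3 -0.39 0.17 0 1" --pt "0 0 -0.3 -0.39 0.17 0 1" --pt "0 0 -0.3 -0.39 0.17 0 1" --pt "0 0 -0.3 -0.39 0.17 0 1" --pt "0 0 -0.3 -0.39 0.17 0 1" --pt "0 0 -0.3 -0.39 0.17 0 1"

```text
clock: 36.77
tool_pos: [0.5538, -0.0826, 0.138]
ee_rot: [0.001, 0.325, 0.946, 0.0]
contact_force: [0.9, 0.8, -0.5]
gripper_width: 0.289
finger_force: 60.0
```

```bash
python3 st.py .627 -.2535 .13 3.075
```

```text
t 36.77 pos [ 0.5538 -0.0826  0.138 ] psi 2.4801 tilt [ 0.0014 -0.0003] w 0.289 F [ 0.9  0.8 -0.5] ff 60.0 q [-0.29  0.36 -0.16  1.05  0.    0.37]
turn [-0.     0.    -0.189] shift [-0.217  -0.1198  0.0109] rows 4.462700293153095 4.759573353992415
```

send_rows --pt "0 0 -0.189 -0.216 -0.118 0.01 1" --pt "0 0 -0.189 -0.216 -0.118 0.01 1" --pt "0 0 -0.189 -0.216 -0.118 0.01 1" --pt "0 0 -0.189 -0.216 -0.118 0.01 1" --pt "0 0 -0.189 -0.216 -0.118 0.01 1" --pt "0 0 -0.189 -0.216 -0.118 0.03 1" --pt "0 0 -0.189 -0.216 -0.118 0.05 1" --pt "0 0 -0.189 -0.216 -0.118 0.05 1"

```text
clock: 37.43
tool_pos: [0.6246, -0.2505, 0.0975]
ee_rot: [-0.001, 0.037, 0.999, 0.001]
contact_force: [0.0, 0.4, -1.1]
gripper_width: 0.29
finger_force: 59.9
```

```bash
python3 st.py .627 -.2535 .0495 3.075
```

```text
t 37.43 pos [ 0.6246 -0.2505  0.0975] psi 3.0672 tilt [-0.0025  0.0014] w 0.29 F [ 0.   0.4 -1.1] ff 59.9 q [-0.5   0.58  0.1   1.1   0.   -0.43]
turn [ 0.     0.    -0.002] shift [-0.0036 -0.0039  0.064 ] rows 1.1553202382285632 0.06249093981212894
```

send_rows --pt "0 0 -0.002 -0.003 -0.004 0.03 1" --pt "0 0 -0.002 -0.003 -0.004 0.055 1" --pt "0 0 -0.002 -0.003 -0.004 0.064 1" --pt "0 0 -0.002 -0.003 -0.004 0.064 1" --pt "0 0 -0.002 -0.003 -0.004 0.064 0.5" --pt "0 0 -0.002 -0.003 -0.004 0.064 0.5" --pt "0 0 -0.002 -0.003 -0.004 0.02 0.5" --pt "0 0 -0.002 -0.003 -0.004 -0.03 0.5"

```text
clock: 38.1
tool_pos: [0.6267, -0.2529, 0.1221]
ee_rot: [-0.001, 0.034, 0.999, 0.001]
contact_force: [1.5, -1.0, 0.4]
gripper_width: 0.498
finger_force: 0.0
```

send_rows --pt "0 0 0 0 0 -0.05 0.5" --pt "0 0 0 0.1 0.1 -0.1 0.5" --pt "0 0 0 0.1 0.2 -0.1 0.5" --pt "0 0 0 0.1 0.25 -0.1 0.5" --pt "0 0 0 0.1 0.3 -0.1 0.5" --pt "0 0 0 0.1 0.35 -0.1 0.5" --pt "0 0 0 0.1 0.35 -0.1 0.5" --pt "0 0 0 0.1 0.35 -0.1 0.5"

```text
clock: 38.77
tool_pos: [0.5702, 0.0161, 0.1989]
ee_rot: [0.001, 0.033, 0.999, 0.0]
contact_force: [-0.1, 0.4, 0.7]
gripper_width: 0.501
finger_force: 0.0
```

```bash
python3 st.py; python3 - <<'E'
from sl import *
im=vision.capture("top");s=vision.capture("scene");cv2.imwrite("pics/t9.png",im[...,::-1])
for o in plate(im,.06):print(o[0].round(4),o[1:])
cv2.imwrite("pics/m9.png",np.hstack([cv2.resize(s[140:260,90:380,::-1],(400,300),interpolation=2),cv2.resize(im[150:300,362:500,::-1],(396,300),interpolation=2)]))
E
```

```text
t 38.77 pos [0.5702 0.0161 0.1989] psi 3.0747 tilt [ 0.0027 -0.    ] w 0.501 F [-0.1  0.4  0.7] ff 0.0 q [-0.11  0.35 -0.01  1.21  0.   -0.05]
[-0.0113 -0.0058] (np.float64(0.013489011459952849), np.float64(0.07877676755144054), np.float64(0.11308551644240866))
```

View pics/m9.png

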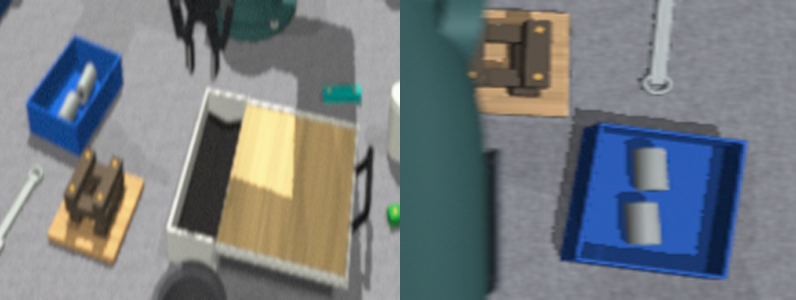

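send_rows --pt "0 0 0 0 0.35 0 0.5" --pt "0 0 0 0 0.35 0 0.5" --pt "0 0 0 0 0.35 0 0.5" --pt "0 0 0 0 0.35 0 0.5" --pt "0 0 0 0 0.35 0 0.5" --pt "0 0 0 0 0.35 0 0.5" --pt "0 0 0 0 0.35 0 0.5" --pt "0 0 0 0 0.35 0 0.5"

```text
clock: 39.53
tool_pos: [0.5884, 0.2783, 0.1975]
ee_rot: [0.001, 0.032, 0.999, 0.0]
contact_force: [-0.1, 0.7, 0.1]
gripper_width: 0.498
finger_force: 0.0
```

```bash
python3 - <<'E'
from sl import *
im=vision.capture("top");s=vision.capture("scene")
cv2.imwrite("pics/m10.png",np.hstack([cv2.resize(im[150:213,362:425,::-1],(504,504),interpolation=2),cv2.resize(s[192:252,120:197,::-1],(290,504),interpolation=2)]))
E
```

```text
(no output)
```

View pics/m10.png

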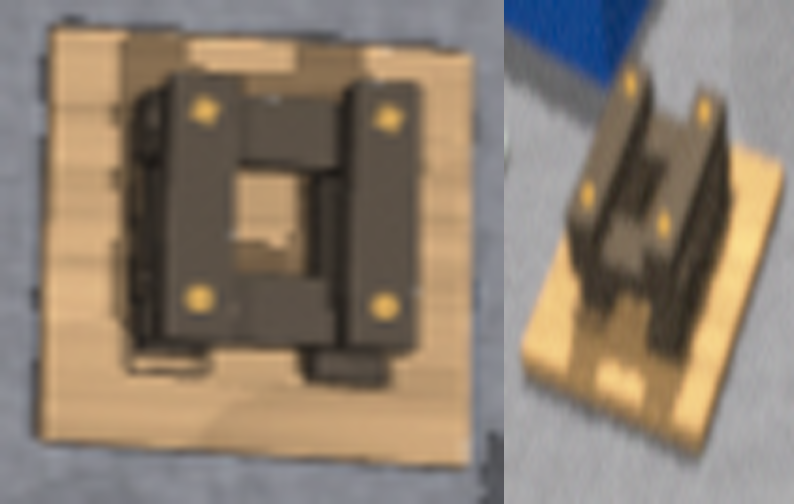

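```bash
python3 - <<'E'
from h import *
def loc(px,py,sc,z):
    c=onz("top",(362+px/sc-.45,150+py/sc-.45),z)[:2]-[.6293,-.2206];a=-.067;return np.array([[np.cos(a),np.sin(a)],[-np.sin(a),np.cos(a)]])@c
for n,p,q,sc,z in(("L3a",(205,110),(199,297),8,.06),("L3b",(389,118),(385,306),8,.06),("L2a",(74,49),(151,53),3.19,.044),("L2b",(74,121),(150,124),3.19,.044)):
    a,b=loc(*p,sc,z),loc(*q,sc,z);d=a-b;print(n,((a+b)/2*1000).round(1),"yaw",np.arctan2(d[1],d[0]).round(3),"span",np.linalg.norm(d).round(4))
# layer-1 slat from first view (rivets in m6 middle panel, scale 267/63)
a=loc(361-267,163,4.238,.028);b=loc(452-267,179,4.238,.028);print("L1 -x rivets",a.round(4),b.round(4))
E
```

```text
L3a [ 1.2 34.2] yaw -0.007 span 0.0699
L3b [  2.4 -32.9] yaw -0.006 span 0.0702
L2a [36.   1.6] yaw 1.582 span 0.0712
L2b [-31.7   0.7] yaw 1.595 span 0.0696
L1 -x rivets [-0.0305  0.0347] [-0.0379 -0.029 ]
```

Every slat is within 6 mm of its place, the rollers are in the bin and the board is down, so I'm handing in.

```bash
python3 -c "
from cell import bot;print(bot.close_job())"
```

```text
the job is handed in; nothing more can be done
None
```

The job is handed in at about 40 s of the 210 s: the board is down, both rollers are in the blue bin, all six slats stand as a three-layer crosswise tower within about 6 mm of their places, and I kept the arm clear of the drum, spanner and tin; the hand-in returned no verdict.

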